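# Slide the loaded tool tote home into the fence corner

## Robot

A 6-joint arm with a two-finger parallel gripper is mounted at the origin on a cart in front of the work surface, level with it; the furniture and walls round the work are solid. World frame = base frame: x ahead of the robot, y to its left, z up, the work surface at z = 0. Lengths are in m, angles in degrees, forces in N, time in s.
With the tool pointing down it reaches from about 0.4 to 0.825 m from the base axis. Payload 7 kg.
Tool frame: the origin (TCP) lies at the very end of the fingers, on their centre line; the grasp point (between the pads) lies 19 mm behind it; z points along the fingers, y is the direction in which the jaws open and shut (so a half turn about z gives the same grasp; the last joint's range is limited). The gripper opens to 88 mm and grips with 3 to 60 N. Pads are 19 mm wide; open, the fingers measure 130 mm over their backs; the gripper's body (78 mm by 193 mm) begins 47 mm behind the grasp point.
Start: joints at [-59.467, 20.546, 0.682, 0, -70.136, -16.507], TCP at [0.164, -0.655, 0.227] pointing down, gripper open.
Joint ranges: [-176.03, 176.03], [-82.01, 121.73], [-58.28, 71.71], [-173.87, 95.51], [-174.79, -0.11], [-173.66, 173.66]. Speed limits (degrees/s): [136.94, 136.94, 172.46, 180, 180, 180].

## Interface

Orientations are given as [roll, pitch, yaw] about the fixed x, y, z axes, in that order (R = Rz(yaw) Ry(pitch) Rx(roll)).
In Python, from plant import telemetry, snapshot, calibration, workorder gives the robot as it stands. The module is installed in compiled form; this text tells all that it offers.
- The arm moves only by the tool step_arm, never from a script. Its argument "plan" is text: rows parted by semicolons, each of 7 numbers parted by spaces: the finger opening in cm, from 0 to 8.76, then the shift along the tool's x, y, z in cm, then the turn, a rotation vector about the tool's x, y, z in degrees. A call has 1 to 12 rows; each row shifts and turns the commanded pose from where the row before left it, along the tool's axes as they then stand; what a row does not reach is not made up. A row lasts 1/12 s, in which the tool goes at most 41.7 mm and 7.16 degrees, less where a joint would pass 70% of its speed; a pose out of reach is approached as far as the arm can. A call with a gripper value outside its range is refused whole. The fingers move at their own pace and stop on an object; the grip force is fixed at half the most. Time passes only in rows, so rows that do not move let the fingers close. It gives the time, the measured TCP pose, the force and the opening at its end, in the units of the state.
- telemetry.get_obs(): the state, without advancing time (a new reading comes with each control period).
- snapshot(name): name is "scene" or "top" or "wrist"; returns the picture (384x512x3 uint8, blue, green, red); there is no depth.
- calibration(name): a dict with "K" (3x3 intrinsics, pixels), "k1" (the pictures are not rectified: a ray, as slopes to the right and down, at radius r is drawn at 1 + k1 r^2 times it, then the intrinsics apply), "camera_from_world" (4x4, takes a point from world to camera coordinates). Camera axes: x right, y up, looking along -z (the intrinsics and any distortion apply to the point x, -y, -z); pixel columns grow to the right and rows downward; lengths in m; the calibration is good to about 2 mm. A picture is of the moment at which its call begins: read the wrist's pose just before it. calibration takes no time and is no camera call; for the wrist camera it gives the pose at the moment of the call.
- workorder.close_job(): hands the job in, once; it reports no verdict.
The state is a dict: "clock": time; "joint_pos": joint angles; "qvel": joint speeds; "tau": joint torques, N m; "tool_pos": TCP position; "orientation": TCP orientation; "force": force on the tool from outside, world axes, zero at the start; "moment": the same for the moment, N m; "opening": finger opening in m.
Only numpy, scipy, OpenCV 4.12 (cv2) and the standard library are available. Lean on these libraries where they do the work, as an engineer would, in place of code of your own. Each camera call takes 0.05 s, during which the arm holds its last target.

## Task

Push the loaded wooden tool tote across the worktop until it stands squarely in the corner of the aluminium fence, its long back side flush against the rail and its right end flush against the end stop. It is heavy and tall and stands on grippy rubber strips, so push it from outside, low near its base, so that it slides and does not tip; do not lift it, reach into it or touch its carrying handle with the fingers. Leave the other things on the bench where they are.

Things in the scene. Friction and masses are not known exactly. Their poses are not given: they have to be found in the camera images.
- tote: dark wood tote with a black battery pack, bolts and nuts fixed in it; 0.65-1 kg, balanced. 100 (x) by 200 (y) mm, boards 70 high, 10 thick; mid-end posts 30 (x) by 10 mm, top at 190. Rubber strips, friction 0.6-1.0: pushed on its boards below 40 mm up it slides, pushed at posts or handle it tips. Origin mid-underside; x to the back, y left. Starts turned up to 0.28 rad, in front of the rail, clear of it.
- tote_handle: the tote's carrying handle, a fixed round bar 18 mm thick and 180 mm long along the tote's y, origin at its centre, 175 mm above the worktop. Not to be touched with the fingers.
- fence: fixed L-shaped fence of aluminium bar, 20 mm thick, 30 high, turned up to 0.08 rad. Origin: the inside corner, on the worktop. y runs left along the rail's inner face (x = 0, 400 mm long); x points to the back, across the rail. The end stop's inner face lies at y = 0 and reaches 110 mm from the corner towards the robot (-x).
- back_left (a point): point on the tote's back face (the long side facing the rail), 90 mm left of its middle, 30 mm up
- back_right (a point): point on the tote's back face, 90 mm right of its middle, 30 mm up
- right_end (a point): middle of the tote's right end face (the one facing the end stop), 30 mm up
- jar: clear jar with a grey lid, 56 mm across, 90 mm high; bystander, origin at the centre of its underside
- tape_measure: yellow tape measure, 43x79x66 mm; bystander, origin at the centre of its underside
- hex_key: small black L-shaped hex key, 31x83x5 mm; bystander, origin at the centre of its underside
- eraser: red rubber block, 30x50x20 mm; bystander, origin at the centre of its underside

How it is judged:
By the outcome, as a careful person would: the job done as asked, in the order asked, and still so for the second after the job is handed in, with the robot touching nothing.
It also fails if it takes over 64 s, if anything falls off the work surface, if the arm or the gripper's body presses on something with over 40 N, if the wrist force passes 120 N, or if a joint passes its speed limit or range.

## Working session

There is one attempt and no reset: what is moved stays moved. The work goes in short steps, Python scripts to look and compute and a tool call to move; the robot and the scene stay as the last step left them, time stands still between calls to the robot, and variables do not carry over. Pictures are saved under pics/ and viewed, and the job is handed in when it is done.

Besides the shell and the picture viewer there is one more tool, called after "Emit:" as a command line: name --argument value ..., lists and objects as JSON in quotes. step_arm: Moves the arm, as the interface text tells. Its arguments: {"type":"object","properties":{"plan":{"type":"string"}},"required":["plan"]}

```bash
mkdir -p pics && python3 - <<'E'
from plant import telemetry, snapshot, calibration
import cv2, numpy as np
for n in ["scene","top"]:
    im=snapshot(n); cv2.imwrite(f"pics/{n}0.png",im)
    c=calibration(n); print(n,np.round(np.array(c["K"]),1).tolist(),c["k1"]); print(np.round(c["camera_from_world"],3))
o=telemetry.get_obs(); print(o)
E
```

```text
scene [[487.5, 0.0, 257.7], [0.0, 487.5, 197.0], [0.0, 0.0, 1.0]] 0.04338807697146625
[[ 0.472 -0.881 -0.008 -0.059]
 [ 0.462  0.24   0.854 -0.387]
 [-0.75  -0.407  0.521 -1.106]
 [ 0.     0.     0.     1.   ]]
top [[393.4, 0.0, 251.5], [0.0, 393.4, 194.4], [0.0, 0.0, 1.0]] -0.11139485888292178
[[-0.133 -0.991 -0.002  0.244]
 [ 0.971 -0.131  0.201 -0.483]
 [-0.199  0.024  0.98  -1.02 ]
 [ 0.     0.     0.     1.   ]]
{'clock': 0.1, 'joint_pos': array([-5.94670131e+01,  2.05878783e+01,  6.40251481e-01, -1.81998514e-02,
       -7.01361319e+01, -1.65065854e+01]), 'qvel': array([ 0.06570437, -0.1074454 ,  0.21510158,  0.11343643,  0.08876971,
       -0.06435063]), 'tau': array([-3.71267713e-03, -5.84160876e+01,  2.93748611e+01,  7.01564535e+00,
        1.01643149e-02, -7.41978715e-05]), 'tool_pos': array([ 0.16347   , -0.6544632 ,  0.22571808]), 'orientation': array([ 1.79914832e+02, -7.39536535e-03, -1.65979790e+02]), 'force': array([-0.13344795, -1.38627572, -0.13215256]), 'moment': array([ 0.02758205,  0.0451792 , -0.01885788]), 'opening': 0.08785360941078403}
```

View pics/scene0.png

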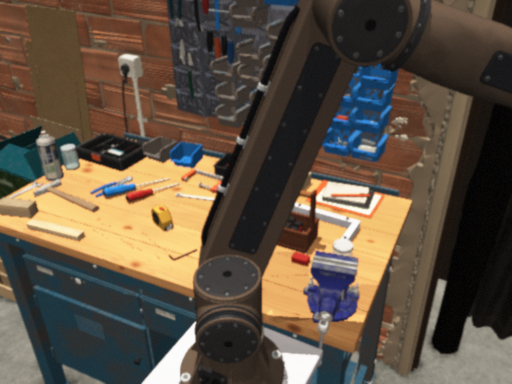

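View pics/top0.png

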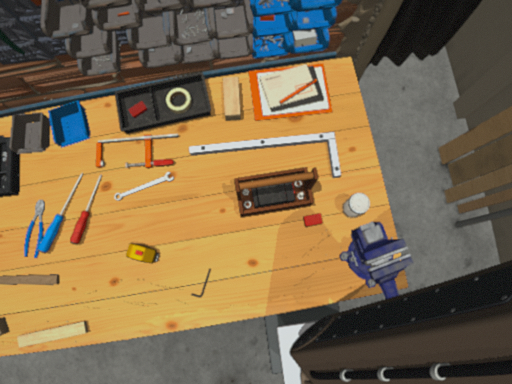

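The top view shows the tote at about (275,192). The fence rail runs from (190,150) to (335,138), with the end stop down to (337,175). The eraser is at (312,220), the jar at (357,204), the tape measure at (143,253) and the hex key at (203,283). I'll enlarge it.

```bash
python3 - <<'E'
import cv2
im=cv2.imread("pics/top0.png")
c=im[120:240,180:380]; cv2.imwrite("pics/top0z.png",cv2.resize(c,None,fx=4,fy=4,interpolation=cv2.INTER_CUBIC))
im=cv2.imread("pics/scene0.png")
c=im[170:280,260:400]; cv2.imwrite("pics/scene0z.png",cv2.resize(c,None,fx=5,fy=5,interpolation=cv2.INTER_CUBIC))
E
```

```text
(no output)
```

View pics/top0z.png

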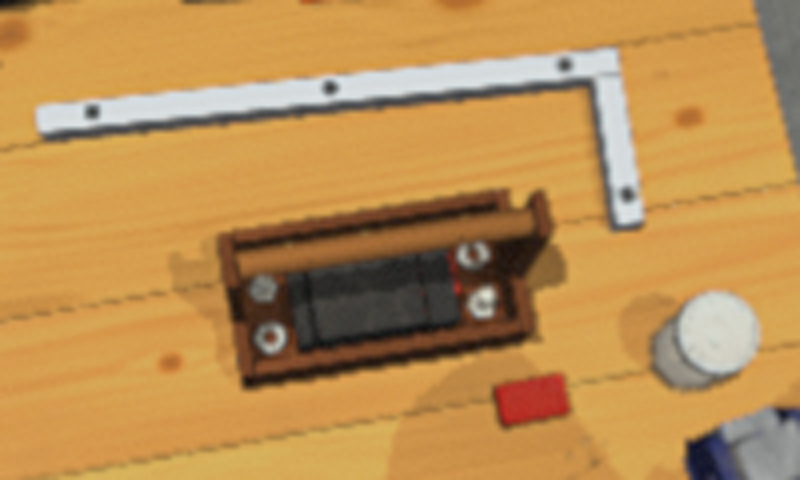

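View pics/scene0z.png

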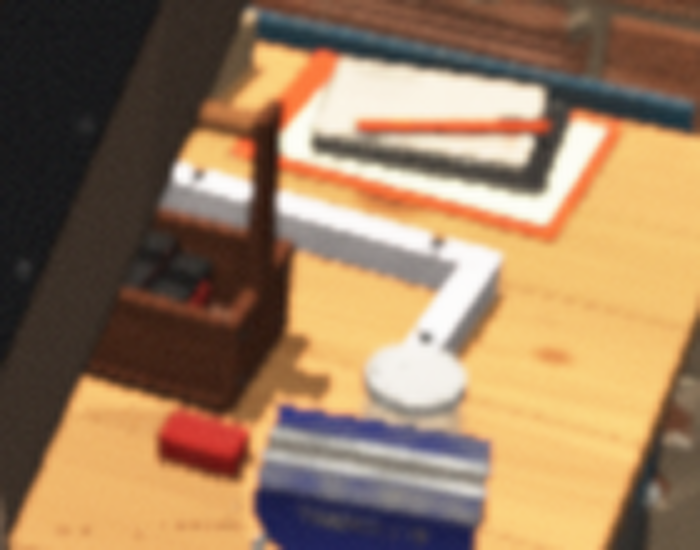

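```bash
cat > h.py <<'E'
import numpy as np, cv2
from plant import calibration
def cam(n):
    c=calibration(n); M=np.array(c["camera_from_world"]); return np.array(c["K"]),c["k1"],M[:3,:3],M[:3,3]
def proj(n,P,c=None):
    K,k,R,t=c or cam(n); p=np.atleast_2d(P)@R.T+t
    s=np.c_[p[:,0],-p[:,1]]/(-p[:,2:]); s=s*(1+k*(s**2).sum(1,keepdims=True))
    return s@K[:2,:2].T+K[:2,2]
def ray(n,uv,z,c=None):
    K,k,R,t=c or cam(n); uv=np.atleast_2d(uv).astype(float)
    d=(uv-K[:2,2])/np.array([K[0,0],K[1,1]]); s=d.copy()
    for _ in range(30): s=d/(1+k*(s**2).sum(1,keepdims=True))
    D=np.c_[s[:,0],-s[:,1],-np.ones(len(s))]@R; C=-R.T@t
    return C+D*((z-C[2])/D[:,2])[:,None]
E
python3 - <<'E'
from h import *
K,k,R,t=cam("top"); print("C",-R.T@t)
im=cv2.imread("pics/top0.png"); hsv=cv2.cvtColor(im,cv2.COLOR_BGR2HSV)
m=((hsv[...,1]<50)&(hsv[...,2]>195)).astype(np.uint8)
m[:,:185]=0;m[:125]=0;m[180:]=0;m[:,345:]=0
n,l,s,c=cv2.connectedComponentsWithStats(m); 
for i in range(1,n):
    if s[i,4]>10: print(s[i])
i=1+np.argmax(s[1:,4]); ys,xs=np.nonzero(l==i)
W=ray("top",np.c_[xs,ys],0.03)
# rail part: x px<320 ; stop: 
def edge(rail):
    P=[]
    if rail:
        for u in range(195,322):
            v=ys[xs==u]; P.append((u,v.max()+.5))
    else:
        for v in range(148,172):
            u=xs[ys==v]; P.append((u[u>325].min()-.5,v))
    return ray("top",P,0.03)[:,:2]
A=edge(True);B=edge(False)
pa=np.polyfit(A[:,1],A[:,0],1); pb=np.polyfit(B[:,0],B[:,1],1)
print("rail x=a y+b",pa,np.std(np.polyval(pa,A[:,1])-A[:,0]),"stop y=ax+b",pb,np.std(np.polyval(pb,B[:,0])-B[:,1]))
print("ang",np.degrees(np.arctan(-pa[0])),np.degrees(np.arctan(pb[0])))
y=(pb[0]*pa[1]+pb[1])/(1-pb[0]*pa[0]); print("corner",pa[0]*y+pa[1],y)
z=lambda a,b:((a+.5)/4-.5+180,(b+.5)/4-.5+120)
pts={"rimBL":z(220,235),"rimFL":z(246,376),"rimFR":z(533,328),"rimBR":z(508,190)}
for a,b in pts.items(): print(a,np.round(b,1),np.round(ray("top",b,0.07),4))
for a,b in {"baseFL":z(246,390),"baseFR":z(535,342)}.items(): print(a,np.round(ray("top",b,0.0),4))
for nme,q,h in [("eraser",[(495,385),(565,374),(570,402),(503,416)],0.02),("jarlid",[(718,334),(718,292),(760,334)],0.09)]:
    print(nme,np.round(ray("top",[z(*p) for p in q],h),4).tolist())
E
```

```text
C [0.29847932 0.20391414 1.09719462]
[320 133  20  34 236]
[189 134 132  19 770]
[334 170   7   6  30]Traceback (most recent call last):
  File "<stdin>", line 21, in <module>
  File "<stdin>", line 16, in edge
    return umr_maximum(a, axis, None, out, keepdims, initial, where)
ValueError: zero-size array to reduction operation maximum which has no identity
```

```bash
cat > m.py <<'E'
from h import *
def fence(path="pics/top0.png"):
    im=cv2.imread(path).astype(float); g=im[...,0] # blue: white high, wood low, side dark
    C=cam("top")
    def cross(prof):  # from bright to dark first crossing at 140
        for j in range(len(prof)-1):
            if prof[j]>=140>prof[j+1]: return j+(prof[j]-140)/(prof[j]-prof[j+1])
    A=[];B=[]
    for u in range(195,326):
        # centre row of the rail
        v0=int(round(150+(138-150)*(u-190)/(332-190)))
        if g[v0-1:v0+2,u].min()<150: continue
        k=cross(g[v0:v0+12,u])
        if k: A.append((u,v0+k))
    for v in range(150,174):
        u0=int(round(334+(v-150)*0.14))
        if g[v,u0-1:u0+2].min()<150: continue
        k=cross(g[v,u0:u0-12:-1])
        if k: B.append((u0-k,v))
    A=ray("top",A,.03,C)[:,:2];B=ray("top",B,.03,C)[:,:2]
    for _ in range(3):
        pa=np.polyfit(A[:,1],A[:,0],1);r=np.polyval(pa,A[:,1])-A[:,0];A=A[abs(r)<2.5*r.std()]
        pb=np.polyfit(B[:,0],B[:,1],1);q=np.polyval(pb,B[:,0])-B[:,1];B=B[abs(q)<2.5*q.std()]
    y=(pb[0]*pa[1]+pb[1])/(1-pb[0]*pa[0])
    return pa,pb,(pa[0]*y+pa[1],y),r.std(),q.std(),len(A),len(B)
if __name__=="__main__":
    pa,pb,c,*r=fence();print(pa,pb,"corner",c,r)
    print("ang",np.degrees(np.arctan(-pa[0])),np.degrees(np.arctan(pb[0])))
    z=lambda a,b:((a+.5)/4-.5+180,(b+.5)/4-.5+120)
    pts={"rimBL":z(220,235),"rimFL":z(246,376),"rimFR":z(533,328),"rimBR":z(508,190)}
    for a,b in pts.items(): print(a,np.round(b,1),np.round(ray("top",b,0.07),4))
    for a,b in {"baseFL":z(246,390),"baseFR":z(535,342)}.items(): print(a,np.round(ray("top",b,0.0),4))
    for nme,q,h in [("eraser",[(495,385),(565,374),(570,402),(503,416)],0.02),("jarlid",[(718,334),(718,292),(760,334)],0.09)]:
        print(nme,np.round(ray("top",[z(*p) for p in q],h),4).tolist())
E
python3 m.py
```

```text
[0.03008504 0.64882799] [-0.03315552 -0.03985201] corner (np.float64(0.646983681520579), np.float64(-0.06130308965809568)) [np.float64(0.00036277005364261373), np.float64(0.0003904503094587428), 72, 20]
ang -1.723226193375589 -1.8989757756731929
rimBL [234.6 178.4] [[0.557  0.2175 0.07  ]]
rimFL [241.1 213.6] [[0.4597 0.2124 0.07  ]]
rimFR [312.9 201.6] [[0.4661 0.019  0.07  ]]
rimBR [306.6 167.1] [[0.5622 0.0202 0.07  ]]
baseFL [[0.4608 0.2142 0.    ]]
baseFR [[0.4674 0.0067 0.    ]]
eraser [[0.4382, 0.0428, 0.02], [0.4392, -0.0068, 0.02], [0.4194, -0.007, 0.02], [0.4161, 0.0407, 0.02]]
jarlid [[0.4425, -0.0978, 0.09], [0.4702, -0.103, 0.09], [0.4387, -0.1256, 0.09]]
```

```bash
cat > plan.py <<'E'
import numpy as np, sys
from scipy.spatial.transform import Rotation as Ro
from plant import telemetry
def go(goal_pos, goal_R, n=None, start=None):
    o=telemetry.get_obs(); p=o["tool_pos"]; R=Ro.from_euler("xyz",o["orientation"],degrees=True)
    if start: p,R=start
    rv=(R.inv()*goal_R).as_rotvec(degrees=True); d=np.array(goal_pos)-p
    k=n or int(np.ceil(max(np.linalg.norm(d)/.038,np.linalg.norm(rv)/6.8)))
    print("rows",k,"turn/row",np.round(rv/k,2))
    for i in range(k):
        Ri=R*Ro.from_rotvec(rv*i/k,degrees=True)
        print("  shift cm",np.round(Ri.inv().apply(d/k)*100,2))
    return np.array(goal_pos),goal_R
def tool(yaw,lean_dir=(0,0),lean=0):
    # tool down at yaw, then tip tilted so that tool z leans towards lean_dir by lean deg
    a=np.array([lean_dir[0],lean_dir[1],0.]); 
    R=Ro.from_euler("xyz",[180,0,yaw],degrees=True)
    if lean: R=Ro.from_rotvec(np.cross([0,0,-1],a/np.linalg.norm(a))*lean,degrees=True)*R
    return R
E
python3 - <<'E'
from h import *
print(np.round(ray("top",[(143,253),(155,250),(203,283),(210,270),(357,204)],0.03),3))
from plan import *
s=go([.48,-.28,.32],tool(-166+20))
s=go([.45,.12,.32],tool(180),start=s)
E
```

```text
[[ 0.394  0.491  0.03 ]
 [ 0.398  0.458  0.03 ]
 [ 0.294  0.338  0.03 ]
 [ 0.325  0.315  0.03 ]
 [ 0.449 -0.109  0.03 ]]
rows 14 turn/row [ 0.01  0.   -1.43]
  shift cm [-2.84  2.05 -0.67]
  shift cm [-2.89  1.98 -0.67]
  shift cm [-2.94  1.9  -0.67]
  shift cm [-2.99  1.83 -0.67]
  shift cm [-3.03  1.76 -0.67]
  shift cm [-3.07  1.68 -0.67]
  shift cm [-3.11  1.6  -0.67]
  shift cm [-3.15  1.52 -0.67]
  shift cm [-3.19  1.44 -0.67]
  shift cm [-3.23  1.36 -0.67]
  shift cm [-3.26  1.28 -0.67]
  shift cm [-3.29  1.2  -0.67]
  shift cm [-3.32  1.12 -0.67]
  shift cm [-3.35  1.04 -0.67]
rows 11 turn/row [-0.   -0.    3.09]
  shift cm [-1.81  3.17  0.  ]
  shift cm [-1.63  3.26  0.  ]
  shift cm [-1.46  3.34  0.  ]
  shift cm [-1.27  3.42  0.  ]
  shift cm [-1.09  3.48  0.  ]
  shift cm [-0.9   3.53  0.  ]
  shift cm [-0.71  3.58  0.  ]
  shift cm [-0.51  3.61  0.  ]
  shift cm [-0.32  3.63  0.  ]
  shift cm [-0.12  3.64  0.  ]
  shift cm [0.08 3.65 0.  ]
```

Emit:
step_arm --plan "8.7 -3.2 2.3 -0.8 0 0 0;8.7 -3.2 2.3 -0.8 0 0 0;8.7 -3.2 2.3 -0.8 0 0 0;8.7 -3.2 2.3 -0.8 0 0 0;8.7 -3.2 2.3 -0.8 0 0 0;8.7 -3.2 2.3 -0.8 0 0 0;8.7 -3.2 2.3 -0.8 0 0 0;8.7 -3.2 2.3 -0.8 0 0 0;8.7 -3.2 2.3 -0.8 0 0 0;8.7 -3.2 2.3 -0.8 0 0 0;8.7 -3.2 2.3 -0.8 0 0 0;8.7 -3.2 2.3 -0.8 0 0 0"

```text
clock: 1.1
tool_pos: [0.4699, -0.2921, 0.3229]
orientation: [180.0, -0.0, -166.0]
force: [0.3, -1.2, 0.3]
opening: 0.087
```

```bash
python3 - <<'E'
from plan import *
print(telemetry.get_obs())
s=go([.44,.12,.30],tool(180),n=12)
E
```

```text
{'clock': 1.1, 'joint_pos': array([-1.15933152e+01,  6.25285185e+00, -5.68009896e+00, -9.94782292e-03,
       -7.80741093e+01, -6.43713773e+01]), 'qvel': array([ 46.60999644,   3.79169191,  16.26339774,   0.10556829,
       -12.61924154, -46.33565895]), 'tau': array([ -4.77662936, -41.47230864,  28.97153735,   7.09356263,
         0.17573445,   1.29589342]), 'tool_pos': array([ 0.46993107, -0.29213476,  0.32289033]), 'orientation': array([ 1.79988171e+02, -2.15584696e-03, -1.65966749e+02]), 'force': array([ 0.27344343, -1.20285414,  0.31996234]), 'moment': array([-0.14517552, -0.11621007,  0.02227233]), 'opening': 0.08701049982300195}
rows 12 turn/row [ 0.   -0.    1.17]
  shift cm [-0.59  3.39  0.19]
  shift cm [-0.52  3.4   0.19]
  shift cm [-0.45  3.41  0.19]
  shift cm [-0.38  3.42  0.19]
  shift cm [-0.31  3.43  0.19]
  shift cm [-0.24  3.43  0.19]
  shift cm [-0.17  3.44  0.19]
  shift cm [-0.1   3.44  0.19]
  shift cm [-0.03  3.44  0.19]
  shift cm [0.04 3.44 0.19]
  shift cm [0.11 3.44 0.19]
  shift cm [0.18 3.44 0.19]
```

Emit:
step_arm --plan "8.7 -0.6 3.4 0.2 0 0 1.2;8.7 -0.5 3.4 0.2 0 0 1.2;8.7 -0.4 3.4 0.2 0 0 1.2;8.7 -0.4 3.4 0.2 0 0 1.2;8.7 -0.3 3.4 0.2 0 0 1.2;8.7 -0.2 3.4 0.2 0 0 1.2;8.7 -0.2 3.4 0.2 0 0 1.2;8.7 -0.1 3.4 0.2 0 0 1.1;8.7 0 3.4 0.2 0 0 1.1;8.7 0.1 3.4 0.2 0 0 1.1;8.7 0.1 3.4 0.2 0 0 1.1;8.7 0 0 0 0 0 0"

```text
clock: 2.1
tool_pos: [0.4406, 0.0847, 0.3]
orientation: [180.0, -0.0, -178.6]
force: [0.0, -0.3, -0.3]
opening: 0.0868
```

```bash
python3 - <<'E'
from plan import *
from plant import snapshot
import cv2
print(telemetry.get_obs()["joint_pos"],telemetry.get_obs()["tool_pos"])
cv2.imwrite("pics/scene1.png",snapshot("scene"));
im=snapshot("wrist");cv2.imwrite("pics/wrist1.png",im)
s=go([.442,.12,.30],tool(180,(1,0),10),n=3)
E
```

```text
[ 3.61381479e+01 -3.97625461e+00 -1.90777817e+01 -5.45172892e-02
 -7.48989980e+01 -1.24766042e+02] [0.44064708 0.08471055 0.29995302]
rows 3 turn/row [ 0.03 -3.35  0.47]
  shift cm [-0.07  1.28  0.01]
  shift cm [-0.06  1.28  0.01]
  shift cm [-0.05  1.28  0.01]
```

View pics/wrist1.png

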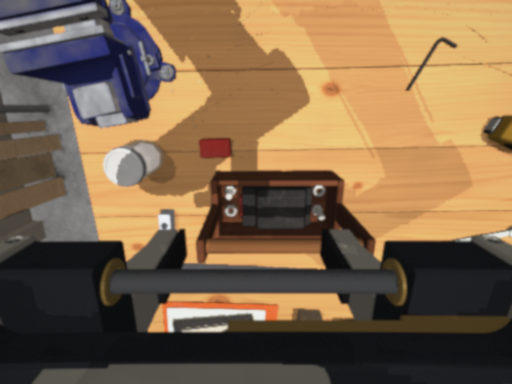

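View pics/scene1.png

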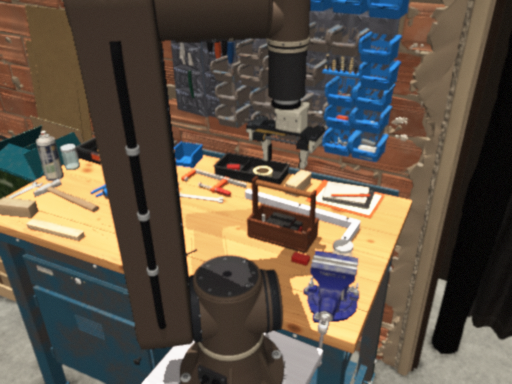

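```bash
python3 - <<'E'
import cv2
from h import *
im=cv2.imread("pics/scene1.png")
c=im[170:270,235:375].copy()
c=cv2.resize(c,None,fx=5,fy=5,interpolation=cv2.INTER_CUBIC)
# predicted box corners for hand check
th=np.radians(1.8);ex=np.array([np.cos(th),np.sin(th)]);ey=np.array([-np.sin(th),np.cos(th)])
for z in(0,.07):
  for a,b in((-.05,-.1),(-.05,.1),(.05,-.1),(.05,.1)):
    p=np.array([.513,.114])+a*ex+b*ey
    u=proj("scene",[p[0],p[1],z])[0]; u=(u-[235,170]+.5)*5-.5
    cv2.circle(c,tuple(int(q) for q in u),3,(0,255,0),1)
cv2.imwrite("pics/scene1z.png",c)
E
```

```text
(no output)
```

View pics/scene1z.png

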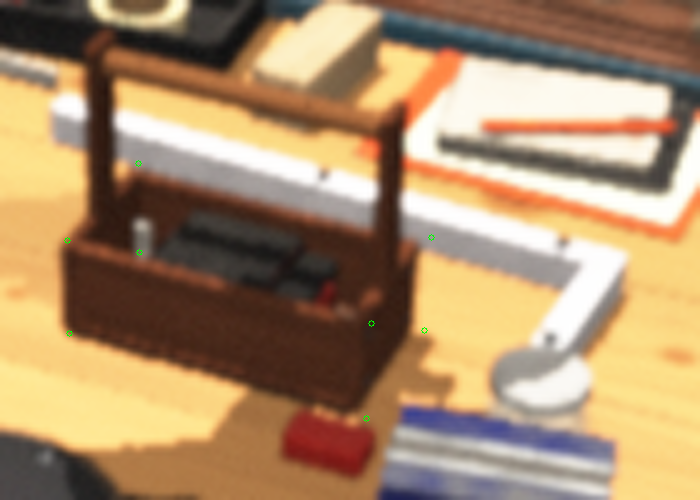

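```bash
python3 - <<'E'
from h import *
f=lambda a,b:((a+.5)/5-.5+235,(b+.5)/5-.5+170)
for p in [(.647,-.061,.03),(.6556,.2287,.03)]:
    print((proj("scene",p)[0]-[235,170]+.5)*5-.5)
print("rim FL FR BR BL"); 
for q in [(66,245),(362,318),(415,245),(133,180)]: print(np.round(ray("scene",f(*q),.07),4))
print("base FL FR BR")
for q in [(68,335),(352,408),(408,332)]: print(np.round(ray("scene",f(*q),.0),4))
K,k,R,t=cam("scene");print(-R.T@t)
E
```

```text
[588.19075837 258.38111425]
[186.76241999 142.42185373]
rim FL FR BR BL
[[0.4555 0.2112 0.07  ]]
[[0.4686 0.0199 0.07  ]]
[[0.5541 0.0214 0.07  ]]
[[0.5403 0.2094 0.07  ]]
base FL FR BR
[[0.4577 0.2125 0.    ]]
[[ 0.4718  0.0244 -0.    ]]
[[0.5595 0.0242 0.    ]]
[-0.62323094 -0.40922744  0.90610224]
```

```bash
python3 - <<'E'
from plan import *
s=go([.438,.122,.30],tool(180,(1,0),10),n=3)
s=go([.438,.122,.018],tool(180,(1,0),10),n=10,start=s)
E
```

```text
rows 3 turn/row [ 0.03 -3.35  0.47]
  shift cm [0.06 1.35 0.01]
  shift cm [0.07 1.35 0.  ]
  shift cm [ 0.08  1.35 -0.  ]
rows 10 turn/row [0. 0. 0.]
  shift cm [ 0.49 -0.    2.78]
  shift cm [ 0.49 -0.    2.78]
  shift cm [ 0.49 -0.    2.78]
  shift cm [ 0.49 -0.    2.78]
  shift cm [ 0.49 -0.    2.78]
  shift cm [ 0.49 -0.    2.78]
  shift cm [ 0.49 -0.    2.78]
  shift cm [ 0.49 -0.    2.78]
  shift cm [ 0.49 -0.    2.78]
  shift cm [ 0.49 -0.    2.78]
```

Emit:
step_arm --plan "8.7 0.1 1.3 0 0 -3.3 0.5;8.7 0.1 1.3 0 0 -3.3 0.5;8.7 0.1 1.3 0 0 -3.4 0.4;8.7 0 0 0 0 0 0;8.7 0.5 0 2.8 0 0 0;8.7 0.5 0 2.8 0 0 0;8.7 0.5 0 2.8 0 0 0;8.7 0.5 0 2.8 0 0 0;8.7 0.5 0 2.8 0 0 0;8.7 0 0 0 0 0 0;8.7 0 0 0 0 0 0"

```text
clock: 3.12
tool_pos: [0.4372, 0.1182, 0.1577]
orientation: [-179.9, 9.9, 179.8]
force: [0.8, 0.8, 1.1]
opening: 0.087
```

```bash
python3 - <<'E'
from plan import *
from plant import snapshot
import cv2
o=telemetry.get_obs();print(o["joint_pos"],o["tool_pos"],o["orientation"])
im=snapshot("top");cv2.imwrite("pics/top2.png",cv2.resize(im[110:250,170:380],None,fx=3.8,fy=3.8,interpolation=cv2.INTER_CUBIC))
s=go([.438,.122,.018],tool(180,(1,0),10),n=6)
E
```

```text
[  46.54671244   -3.49574593  -43.13505411   10.39406533  -44.08371349
 -143.84874698] [0.43720734 0.11818137 0.15772252] [-179.94148893    9.86507693  179.7832497 ]
rows 6 turn/row [ 0.    0.   -0.04]
  shift cm [0.41 0.04 2.32]
  shift cm [0.41 0.04 2.32]
  shift cm [0.41 0.04 2.32]
  shift cm [0.41 0.04 2.32]
  shift cm [0.41 0.04 2.32]
  shift cm [0.41 0.04 2.32]
```

View pics/top2.png

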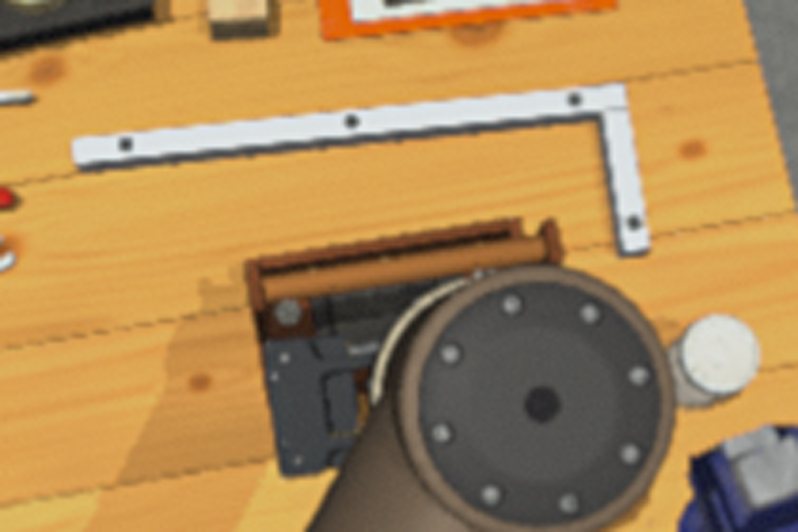

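Emit:
step_arm --plan "8.7 0.4 0.1 2.3 0 0 0;8.7 0.4 0.1 2.3 0 0 0;8.7 0.4 0.1 2.3 0 0 0;8.7 0.4 0 2.3 0 0 0;8.7 0 0 0 0 0 0"

```text
clock: 3.58
tool_pos: [0.4373, 0.122, 0.0634]
orientation: [-180.0, 9.9, 179.8]
force: [-0.3, -0.6, -0.3]
opening: 0.0872
```

```bash
python3 - <<'E'
from plan import *
o=telemetry.get_obs();print(o["joint_pos"],o["tool_pos"],o["orientation"])
s=go([.438,.122,.018],tool(180,(1,0),10),n=3)
E
```

```text
[  46.22411579    4.95042907  -52.56496597   16.18100547  -26.56115754
 -150.5472893 ] [0.43728456 0.1220406  0.06337287] [-179.98251126    9.88733887  179.79975757]
rows 3 turn/row [-0.02 -0.04 -0.07]
  shift cm [ 0.24 -0.    1.49]
  shift cm [ 0.24 -0.    1.49]
  shift cm [ 0.24 -0.    1.49]
```

Emit:
step_arm --plan "8.7 0.2 0 1.4 0 0 0;8.7 0.2 0 1.4 0 0 0;8.7 0.2 0 1.4 0 0 0;8.7 0 0 0 0 0 0"

```text
clock: 3.92
tool_pos: [0.4399, 0.1229, 0.0228]
orientation: [180.0, 10.0, 179.8]
force: [-0.5, -0.2, 1.0]
opening: 0.087
```

```bash
python3 - <<'E'
from plan import *
o=telemetry.get_obs();print(o["joint_pos"],o["tool_pos"],o["orientation"])
s=go([.610,.122,.020],tool(180-1.75,(1,0),10),n=24)
E
```

```text
[  44.43214483    9.6093239   -57.7448519    24.76327528  -16.90970329
 -157.9746418 ] [0.43993491 0.12290079 0.02277964] [179.95531219  10.03716241 179.82587091]
rows 24 turn/row [0.   0.   0.07]
  shift cm [-0.7  -0.    0.13]
  shift cm [-0.7  -0.    0.13]
  shift cm [-0.7  -0.    0.13]
  shift cm [-0.7   0.    0.13]
  shift cm [-0.7   0.    0.13]
  shift cm [-0.7   0.    0.13]
  shift cm [-0.7   0.    0.13]
  shift cm [-0.7   0.    0.13]
  shift cm [-0.7   0.    0.13]
  shift cm [-0.7   0.01  0.13]
  shift cm [-0.7   0.01  0.13]
  shift cm [-0.7   0.01  0.13]
  shift cm [-0.7   0.01  0.13]
  shift cm [-0.7   0.01  0.13]
  shift cm [-0.7   0.01  0.13]
  shift cm [-0.7   0.01  0.13]
  shift cm [-0.7   0.01  0.13]
  shift cm [-0.7   0.01  0.13]
  shift cm [-0.7   0.01  0.13]
  shift cm [-0.7   0.01  0.13]
  shift cm [-0.7   0.01  0.13]
  shift cm [-0.7   0.02  0.13]
  shift cm [-0.7   0.02  0.13]
  shift cm [-0.7   0.02  0.13]
```

Emit:
step_arm --plan "8.7 -0.5 0 0.1 0 0 0;8.7 -0.5 0 0.1 0 0 0;8.7 -0.5 0 0.1 0 0 0;8.7 -0.5 0 0.1 0 0 0;8.7 -0.5 0 0.1 0 0 0;8.7 -0.5 0 0.1 0 0 0;8.7 -0.5 0 0.1 0 0 0;8.7 -0.5 0 0.1 0 0 0;8.7 0 0 0 0 0 0"

```text
clock: 4.67
tool_pos: [0.4794, 0.1216, 0.0225]
orientation: [-180.0, 9.9, 179.7]
force: [-6.9, -2.5, 5.0]
opening: 0.0868
```

```bash
python3 - <<'E'
from plan import *
from plant import snapshot
import cv2
o=telemetry.get_obs();print(o["joint_pos"],o["tool_pos"],o["orientation"],o["force"])
im=snapshot("scene");cv2.imwrite("pics/scene3.png",cv2.resize(im[150:280,220:380],None,fx=4,fy=4,interpolation=cv2.INTER_CUBIC))
E
```

```text
[  40.97512872   12.85435668  -51.86680032   20.54130251  -18.90277616
 -150.32316098] [0.47942285 0.12158273 0.0224783 ] [-179.99916013    9.93016856  179.74311414] [-6.85817482 -2.45216791  4.95432396]
```

View pics/scene3.png

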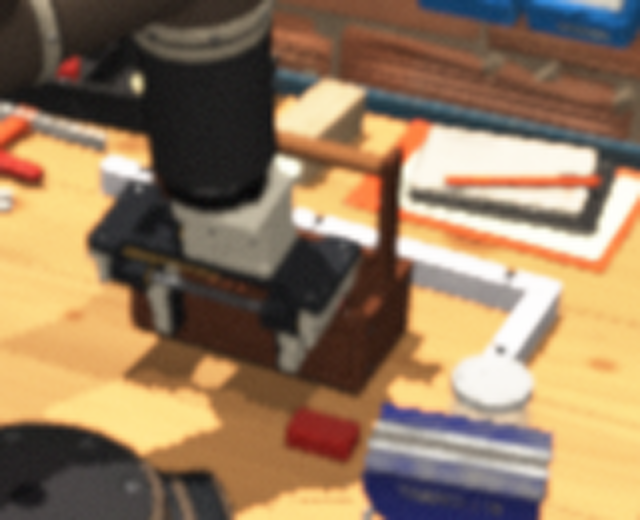

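The scene view shows both fingers on the low front board, the tote upright and moving square, and the eraser clear at (322,433). I'll keep pushing.

Emit:
step_arm --plan "8.7 -0.5 0 0.1 0 0 0.2;8.7 -0.5 0 0.1 0 0 0.2;8.7 -0.5 0 0.1 0 0 0.2;8.7 -0.5 0 0.1 0 0 0.2;8.7 -0.5 0 0.1 0 0 0.2;8.7 -0.5 0 0.1 0 0 0.2;8.7 -0.5 0 0.1 0 0 0.2;8.7 -0.5 0 0.1 0 0 0.1;8.7 -0.5 0 0.1 0 0 0;8.7 -0.5 0 0.1 0 0 0;8.7 0 0 0 0 0 0"

```text
clock: 5.63
tool_pos: [0.5296, 0.1204, 0.0212]
orientation: [179.8, 9.8, 178.2]
force: [-8.9, -2.7, 7.2]
opening: 0.087
```

```bash
python3 - <<'E'
from plan import *
from plant import snapshot
import cv2
o=telemetry.get_obs();print(o["joint_pos"],o["tool_pos"],o["orientation"],o["force"])
im=snapshot("scene");cv2.imwrite("pics/scene4.png",cv2.resize(im[150:280,220:380],None,fx=4,fy=4,interpolation=cv2.INTER_CUBIC))
im=snapshot("top");cv2.imwrite("pics/top4.png",cv2.resize(im[110:250,170:380],None,fx=3.8,fy=3.8,interpolation=cv2.INTER_CUBIC))
E
```

```text
[  37.08345218   16.81860177  -44.55409228   16.42231197  -21.58608868
 -143.77323166] [0.52961376 0.12039951 0.021248  ] [179.75721433   9.84423576 178.20616021] [-8.90742281 -2.68187413  7.2476227 ]
```

View pics/scene4.png

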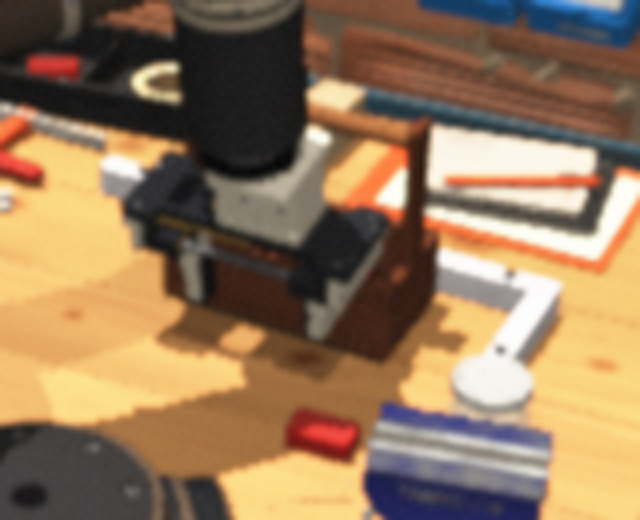

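View pics/top4.png

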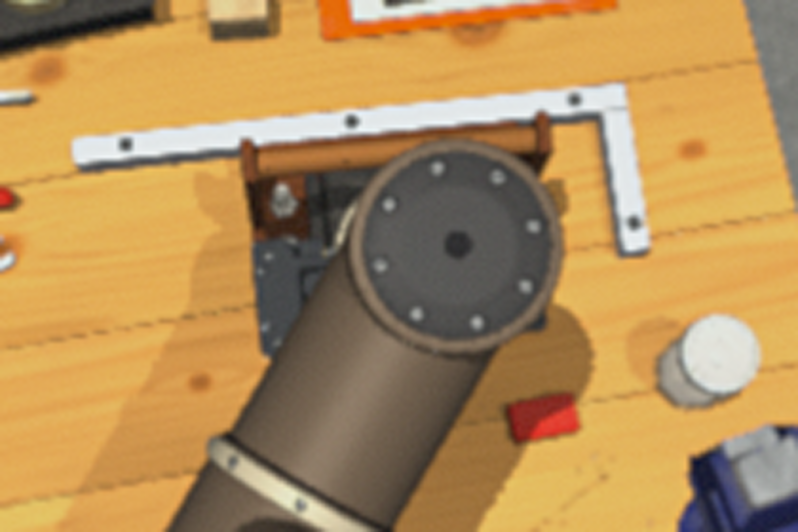

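Emit:
step_arm --plan "8.7 -0.2 0 0 0 0 0;8.7 -0.2 0 0 0 0 0;8.7 -0.2 0 0.1 0 0 0;8.7 -0.2 0 0 0 0 0;8.7 0 0 0 0 0 0"

```text
clock: 6.15
tool_pos: [0.5385, 0.1212, 0.0213]
orientation: [179.7, 9.9, 178.2]
force: [-4.6, -1.3, -0.5]
opening: 0.0869
```

Emit:
step_arm --plan "8.7 -0.2 0 0 0 0 0;8.7 -0.2 0 0.1 0 0 0;8.7 0 0 0 0 0 0"

```text
clock: 6.4
tool_pos: [0.5421, 0.121, 0.0211]
orientation: [179.7, 9.9, 178.3]
force: [-10.2, -0.3, 5.4]
opening: 0.0871
```

Emit:
step_arm --plan "8.7 -0.2 0 0 0 0 0;8.7 -0.2 0 0.1 0 0 0;8.7 0 0 0 0 0 0"

```text
clock: 6.65
tool_pos: [0.5429, 0.1203, 0.0207]
orientation: [179.8, 9.7, 178.3]
force: [-38.9, 10.2, 27.0]
opening: 0.0868
```

Emit:
step_arm --plan "8.7 0.5 0 0 0 0 0;8.7 1 0 0 0 0 0;8.7 2 0 -0.3 0 0 0;8.7 0 0 -3 0 0 0;8.7 0 0 -3.5 0 0 0;8.7 0 0 -3.5 0 0 0;8.7 0 0 -3.5 0 0 0;8.7 0 0 -3.5 0 0 0;8.7 0 0 -3.5 0 0 0;8.7 0 0 -3 0 0 0;8.7 0 0 0 0 0 0"

```text
clock: 7.57
tool_pos: [0.4738, 0.1247, 0.2572]
orientation: [179.1, 10.6, 178.3]
force: [1.4, 1.0, 0.8]
opening: 0.087
```

```bash
python3 - <<'E'
from plan import *
from plant import snapshot
import cv2
o=telemetry.get_obs();print(o["joint_pos"],o["tool_pos"],o["orientation"],o["force"])
im=snapshot("scene");cv2.imwrite("pics/scene5.png",cv2.resize(im[150:280,220:380],None,fx=4,fy=4,interpolation=cv2.INTER_CUBIC))
im=snapshot("top");cv2.imwrite("pics/top5f.png",im);cv2.imwrite("pics/top5.png",cv2.resize(im[110:250,170:380],None,fx=3.8,fy=3.8,interpolation=cv2.INTER_CUBIC))
s=go([.46,.30,.28],tool(-135,(1,-1),15))
s=go([.602,.30,.25],tool(-91.75,(0,-1),30),start=s)
s=go([.602,.25,.015],tool(-91.75,(0,-1),35),start=s)
E
```

```text
[  43.38274202   -5.31008581  -29.99903425    8.1062456   -57.43524855
 -138.86977227] [0.47378092 0.12468008 0.25716687] [179.11074774  10.56900151 178.32863937] [1.40388501 0.99353177 0.79637548]
rows 8 turn/row [ 1.33  0.47 -5.93]
  shift cm [ 0.15  2.2  -0.36]
  shift cm [-0.08  2.2  -0.41]
  shift cm [-0.3   2.17 -0.47]
  shift cm [-0.52  2.12 -0.52]
  shift cm [-0.73  2.04 -0.57]
  shift cm [-0.93  1.94 -0.62]
  shift cm [-1.12  1.82 -0.68]
  shift cm [-1.29  1.68 -0.73]
rows 8 turn/row [-0.23  2.8  -5.68]
  shift cm [-1.26 -1.12  0.69]
  shift cm [-1.17 -1.24  0.62]
  shift cm [-1.07 -1.35  0.56]
  shift cm [-0.96 -1.45  0.51]
  shift cm [-0.83 -1.55  0.46]
  shift cm [-0.7  -1.62  0.41]
  shift cm [-0.55 -1.69  0.38]
  shift cm [-0.4  -1.74  0.35]
rows 7 turn/row [ 0.02  0.71 -0.  ]
  shift cm [-1.06  0.03  3.26]
  shift cm [-1.1   0.03  3.25]
  shift cm [-1.14  0.03  3.24]
  shift cm [-1.18  0.04  3.22]
  shift cm [-1.22  0.04  3.21]
  shift cm [-1.26  0.04  3.19]
  shift cm [-1.3   0.04  3.18]
```

View pics/top5.png

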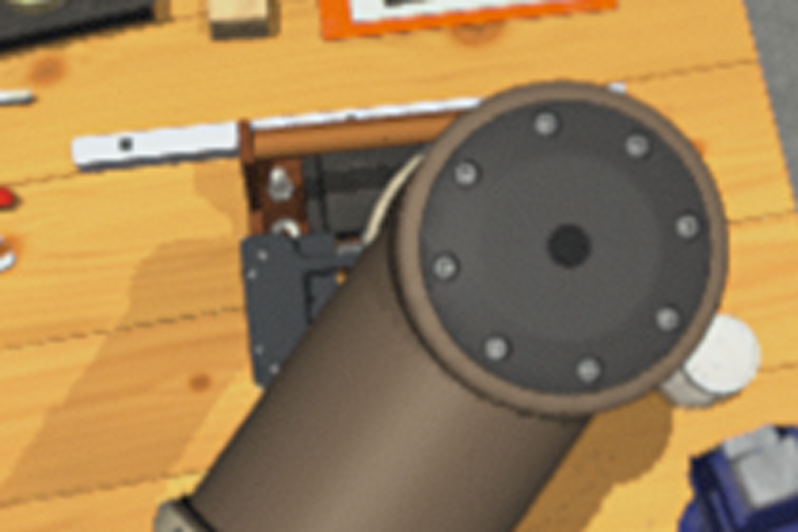

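View pics/scene5.png

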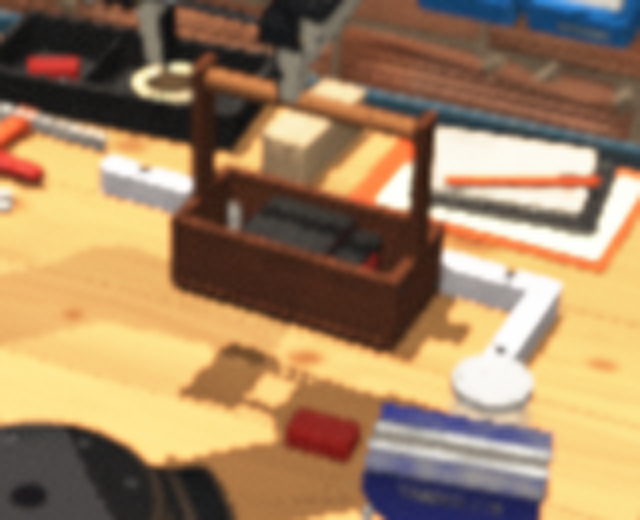

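Emit:
step_arm --plan "8.7 0.2 2.2 -0.4 1.3 0.5 -5.9;8.7 -0.1 2.2 -0.4 1.3 0.5 -5.9;8.7 -0.3 2.2 -0.5 1.3 0.5 -5.9;8.7 -0.5 2.1 -0.5 1.3 0.5 -5.9;8.7 -0.7 2 -0.6 1.3 0.5 -5.9;8.7 -0.9 1.9 -0.6 1.3 0.5 -5.9;8.7 -1.1 1.8 -0.7 1.3 0.5 -5.9;8.7 -1.3 1.7 -0.7 1.3 0.5 -5.9;8.7 0 0 0 0 0 0"

```text
clock: 8.42
tool_pos: [0.4592, 0.3018, 0.2758]
orientation: [-165.2, -0.6, -134.8]
force: [0.7, 0.1, -0.2]
opening: 0.0874
```

```bash
python3 - <<'E'
from plan import *
o=telemetry.get_obs();print(o["joint_pos"],o["tool_pos"],o["orientation"],o["force"])
s=go([.602,.30,.25],tool(-91.75,(0,-1),30))
E
```

```text
[  63.47392966    6.66299191  -18.77507626   14.72453181  -70.52895537
 -113.86786293] [0.45922264 0.30180478 0.27580568] [-165.16829683   -0.64353435 -134.81942113] [ 0.6823862   0.07343808 -0.22362626]
rows 8 turn/row [-0.19  2.74 -5.64]
  shift cm [-1.25 -1.16  0.63]
  shift cm [-1.15 -1.28  0.57]
  shift cm [-1.05 -1.39  0.51]
  shift cm [-0.93 -1.49  0.46]
  shift cm [-0.8  -1.58  0.41]
  shift cm [-0.66 -1.65  0.37]
  shift cm [-0.51 -1.71  0.34]
  shift cm [-0.36 -1.75  0.31]
```

Emit:
step_arm --plan "4 -1.2 -1.2 0.6 -0.2 2.7 -5.6;4 -1.2 -1.3 0.6 -0.2 2.7 -5.6;4 -1.1 -1.4 0.5 -0.2 2.7 -5.6;4 -0.9 -1.5 0.5 -0.2 2.7 -5.6;4 -0.8 -1.6 0.4 -0.2 2.7 -5.6;4 -0.7 -1.7 0.4 -0.2 2.7 -5.6;4 -0.5 -1.7 0.3 -0.2 2.7 -5.6;4 -0.4 -1.7 0.3 -0.2 2.7 -5.6;4 0 0 0 0 0 0"

```text
clock: 9.17
tool_pos: [0.6045, 0.2946, 0.2456]
orientation: [-179.3, -29.9, -92.4]
force: [-1.0, -0.6, -1.0]
opening: 0.0406
```

```bash
python3 - <<'E'
from plan import *
from plant import snapshot
import cv2
o=telemetry.get_obs();print(o["joint_pos"],o["tool_pos"],o["orientation"],o["force"],o["opening"])
im=snapshot("scene");cv2.imwrite("pics/scene6.png",im)
im=snapshot("top");cv2.imwrite("pics/top6f.png",im);cv2.imwrite("pics/top6.png",cv2.resize(im[110:250,170:380],None,fx=3.8,fy=3.8,interpolation=cv2.INTER_CUBIC))
s=go([.602,.26,.10],tool(-91.75,(0,-1),35))
s=go([.602,.24,.013],tool(-91.75,(0,-1),35),start=s)
E
```

```text
[ 52.09544003  30.95931283   6.29594373  17.38753266 -90.06211298
 -58.14998115] [0.60449753 0.29456096 0.24564095] [-179.3399955   -29.90495444  -92.41065264] [-1.04279498 -0.62333724 -1.0023775 ] 0.0405803567819838
rows 5 turn/row [ 0.12  1.07 -0.15]
  shift cm [-0.86  0.04  2.92]
  shift cm [-0.92  0.04  2.9 ]
  shift cm [-0.97  0.05  2.89]
  shift cm [-1.02  0.05  2.87]
  shift cm [-1.08  0.05  2.85]
rows 3 turn/row [0. 0. 0.]
  shift cm [-1.12  0.03  2.76]
  shift cm [-1.12  0.03  2.76]
  shift cm [-1.12  0.03  2.76]
```

View pics/top6.png

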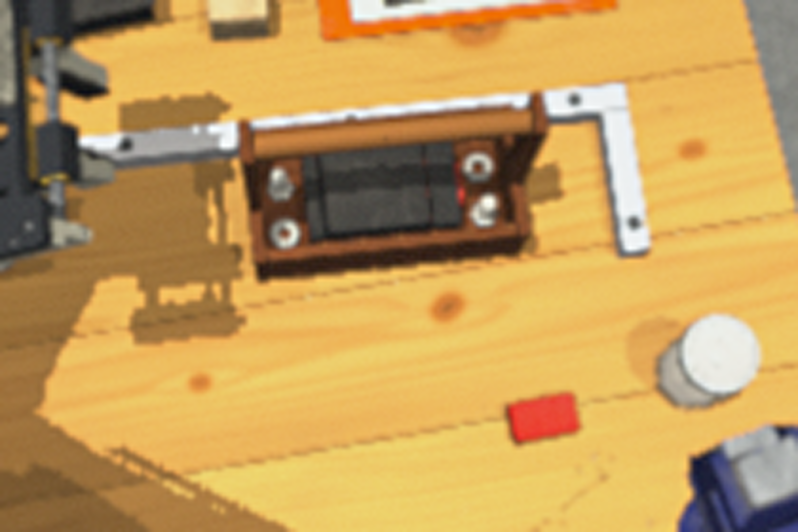

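View pics/scene6.png

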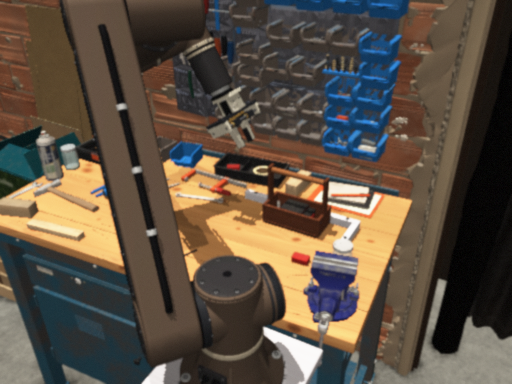

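The tote stands upright against the rail, with its left-front base corner at zoom (258,279). About 75 mm is left to the end stop. Next I'll measure the left end.

```bash
python3 - <<'E'
from h import *
f=lambda a,b:((a+.5)/3.8-.5+170,(b+.5)/3.8-.5+110)
print("base FL,FR",np.round(ray("top",[f(258,280),f(531,251)],0),4).tolist())
print("rim FL FR",np.round(ray("top",[f(257,264),f(528,236)],.07),4).tolist())
E
```

```text
base FL,FR [[0.5591, 0.2119, 0.0], [0.5539, 0.004, 0.0]]
rim FL FR [[0.5541, 0.2107, 0.07], [0.5488, 0.0171, 0.07]]
```

```bash
python3 - <<'E'
from plan import *
from h import *
print(np.round(ray("top",[(180,135),(175,160),(210,78),(210,115),(175,178)],0.02),3))
s=go([.604,.262,.10],tool(-91.75,(0,-1),35),n=6)
s=go([.604,.242,.014],tool(-91.75,(0,-1),35),start=s)
E
```

```text
[[0.72  0.36  0.02 ]
 [0.646 0.381 0.02 ]
 [0.889 0.253 0.02 ]
 [0.77  0.266 0.02 ]
 [0.593 0.386 0.02 ]]
rows 6 turn/row [ 0.1   0.9  -0.13]
  shift cm [-0.75  0.    2.42]
  shift cm [-0.79  0.    2.4 ]
  shift cm [-0.82  0.01  2.39]
  shift cm [-0.86  0.01  2.38]
  shift cm [-0.9   0.01  2.37]
  shift cm [-0.93  0.01  2.35]
rows 3 turn/row [0. 0. 0.]
  shift cm [-1.1   0.03  2.73]
  shift cm [-1.1   0.03  2.73]
  shift cm [-1.1   0.03  2.73]
```

Emit:
step_arm --plan "4 -0.8 0 2.4 0.1 0.9 -0.1;4 -0.8 0 2.4 0.1 0.9 -0.1;4 -0.8 0 2.4 0.1 0.9 -0.1;4 -0.9 0 2.4 0.1 0.9 -0.1;4 -0.9 0 2.4 0.1 0.9 -0.1;4 -0.9 0 2.4 0.1 0.9 -0.1;4 0 0 0 0 0 0"

```text
clock: 9.85
tool_pos: [0.6021, 0.2599, 0.0975]
orientation: [-178.8, -35.1, -92.3]
force: [-0.8, -0.7, -0.9]
opening: 0.0402
```

```bash
python3 - <<'E'
from plan import *
o=telemetry.get_obs();print(o["joint_pos"],o["tool_pos"],o["orientation"],o["force"],o["opening"])
s=go([.604,.242,.014],tool(-91.75,(0,-1),35))
E
```

```text
[ 51.81238801  37.36445737  -6.43395255  21.39157968 -76.2176595
 -64.4742445 ] [0.60205813 0.25994604 0.09748806] [-178.81600794  -35.13805801  -92.27668365] [-0.76638058 -0.7394173  -0.90340844] 0.04016002460924055
rows 3 turn/row [ 0.04 -0.05 -0.04]
  shift cm [-1.12 -0.03  2.62]
  shift cm [-1.11 -0.03  2.62]
  shift cm [-1.11 -0.03  2.62]
```

Emit:
step_arm --plan "4 -1.1 0 2.6 0 0 0;4 -1.1 0 2.6 0 0 0;4 -1.1 0 2.6 0 0 0;4 0 0 0 0 0 0"

```text
clock: 10.18
tool_pos: [0.6042, 0.2426, 0.0163]
orientation: [-178.7, -35.0, -92.4]
force: [-1.8, -1.4, -0.5]
opening: 0.04
```

```bash
python3 - <<'E'
from plan import *
from plant import snapshot
import cv2
o=telemetry.get_obs();print(o["joint_pos"],o["tool_pos"],o["orientation"],o["force"],o["opening"])
im=snapshot("top");cv2.imwrite("pics/top7.png",cv2.resize(im[110:250,170:380],None,fx=3.8,fy=3.8,interpolation=cv2.INTER_CUBIC))
s=go([.6015,.162,.014],tool(-91.75,(0,-1),35),n=16)
E
```

```text
[ 50.67364325  41.47966789 -11.32331574  23.14219384 -67.47058592
 -67.3892116 ] [0.60419159 0.24263805 0.01629928] [-178.71607807  -35.02526264  -92.35104703] [-1.77397893 -1.40352145 -0.48765156] 0.039981092785371763
rows 16 turn/row [-0.    0.   -0.01]
  shift cm [0.4  0.01 0.32]
  shift cm [0.4  0.01 0.32]
  shift cm [0.4  0.01 0.32]
  shift cm [0.4  0.01 0.32]
  shift cm [0.4  0.01 0.32]
  shift cm [0.4  0.01 0.32]
  shift cm [0.4  0.01 0.32]
  shift cm [0.4  0.01 0.32]
  shift cm [0.4  0.01 0.32]
  shift cm [0.4  0.01 0.32]
  shift cm [0.4  0.01 0.32]
  shift cm [0.4  0.01 0.32]
  shift cm [0.4  0.01 0.32]
  shift cm [0.4  0.01 0.32]
  shift cm [0.4  0.01 0.32]
  shift cm [0.4  0.01 0.32]
```

View pics/top7.png

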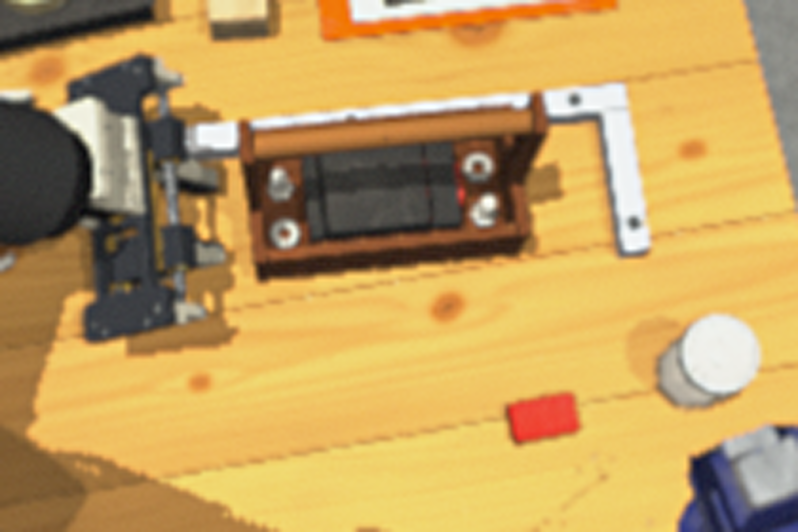

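Emit:
step_arm --plan "4 0.4 0 0.3 0 0 0;4 0.4 0 0.3 0 0 0;4 0.4 0 0.3 0 0 0;4 0.4 0 0.3 0 0 0;4 0.4 0 0.3 0 0 0;4 0.4 0 0.3 0 0 0;4 0.4 0 0.3 0 0 0;4 0 0 0 0 0 0"

```text
clock: 10.9
tool_pos: [0.6064, 0.2158, 0.0193]
orientation: [-178.1, -34.3, -92.3]
force: [-9.4, 18.7, 6.4]
opening: 0.0402
```

```bash
python3 - <<'E'
from plan import *
from plant import snapshot
import cv2
o=telemetry.get_obs();print(o["joint_pos"],o["tool_pos"],o["orientation"],o["force"],o["opening"])
im=snapshot("top");cv2.imwrite("pics/top8.png",cv2.resize(im[110:250,170:380],None,fx=3.8,fy=3.8,interpolation=cv2.INTER_CUBIC))
im=snapshot("scene");cv2.imwrite("pics/scene8.png",cv2.resize(im[150:280,220:380],None,fx=4,fy=4,interpolation=cv2.INTER_CUBIC))
E
```

```text
[ 49.08286744  39.67693498 -14.72153629  24.63955987 -64.73186676
 -67.2800638 ] [0.6064031  0.2158404  0.01932573] [-178.11886343  -34.30733778  -92.32866222] [-9.35563994 18.70109065  6.38520582] 0.04016501697526735
```

View pics/top8.png

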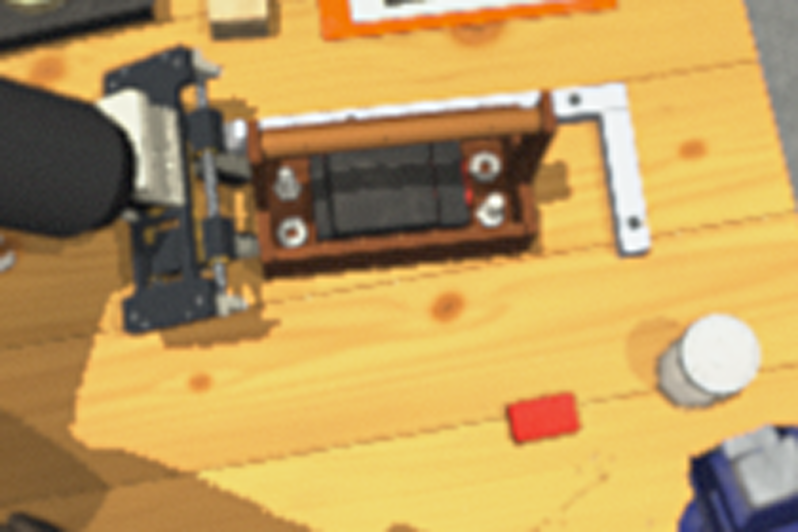

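View pics/scene8.png

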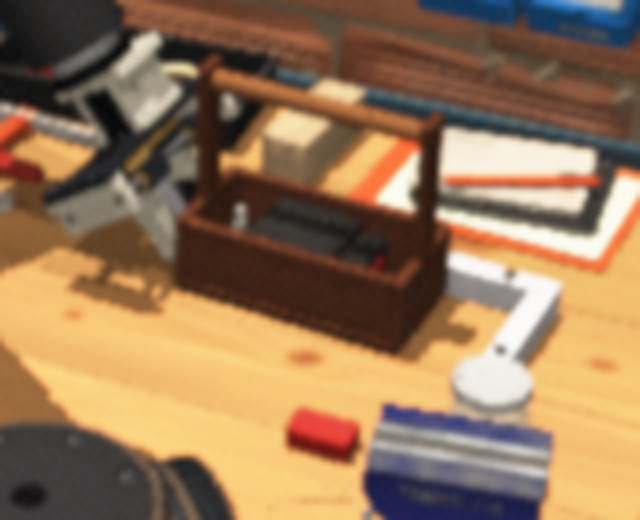

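Emit:
step_arm --plan "4 0.4 0.1 0.3 0 0 0;4 0.4 0.1 0.3 0 0 0;4 0.4 0.1 0.3 0 0 0;4 0.4 0 0.3 0 0 0;4 0.4 0 0.3 0 0 0;4 0.4 0 0.3 0 0 0;4 0 0 0 0 0 0"

```text
clock: 11.58
tool_pos: [0.605, 0.1842, 0.0191]
orientation: [-178.0, -34.4, -92.4]
force: [0.6, 11.4, 7.6]
opening: 0.0401
```

```bash
python3 - <<'E'
from plan import *
from plant import snapshot
import cv2
o=telemetry.get_obs();print(o["joint_pos"],o["tool_pos"],o["orientation"],o["force"],o["opening"])
im=snapshot("top");cv2.imwrite("pics/top9.png",cv2.resize(im[110:250,170:380],None,fx=3.8,fy=3.8,interpolation=cv2.INTER_CUBIC))
im=snapshot("scene");cv2.imwrite("pics/scene9.png",cv2.resize(im[150:280,220:380],None,fx=4,fy=4,interpolation=cv2.INTER_CUBIC))
E
```

```text
[ 47.36643281  38.35209827 -18.1716971   26.24670768 -62.48270548
 -67.414295  ] [0.60495945 0.18421973 0.01911876] [-177.99176062  -34.4485169   -92.35611741] [ 0.63262209 11.36463588  7.59860813] 0.04009724395701742
```

View pics/top9.png

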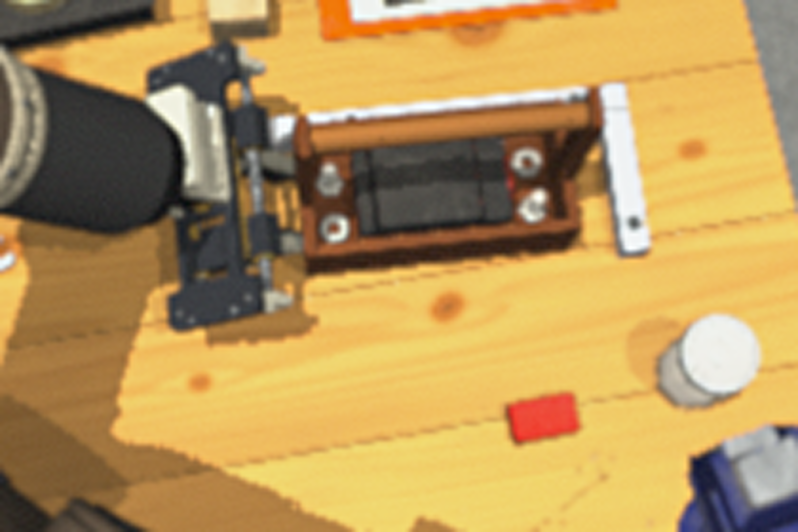

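View pics/scene9.png

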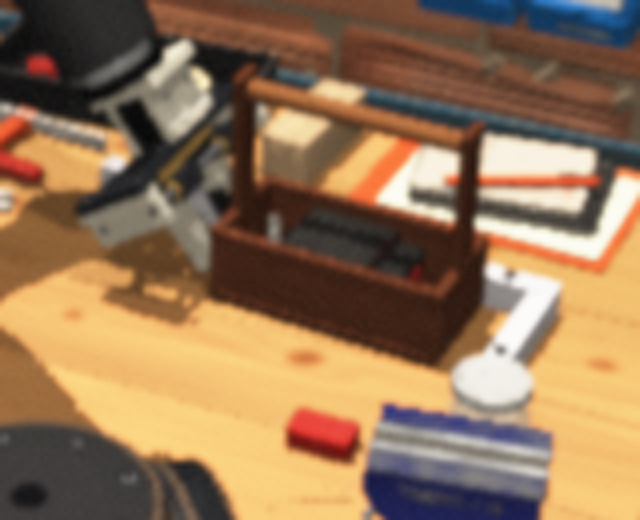

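The tote slid about 30 mm along the rail, upright and still square. I'll continue in the same way.

Emit:
step_arm --plan "4 0.4 0 0.3 0 0 0;4 0.4 0 0.3 0 0 0;4 0.4 0 0.3 0 0 0;4 0.4 0 0.3 0 0 0;4 0.4 0 0.3 0 0 0;4 0 0 0 0 0 0"

```text
clock: 12.18
tool_pos: [0.6048, 0.163, 0.0191]
orientation: [-177.8, -34.2, -92.3]
force: [-5.3, 22.6, 15.1]
opening: 0.0403
```

Emit:
step_arm --plan "4 0.2 0 0.2 0 0 0;4 0.2 0 0.1 0 0 0;4 0.2 0 0.2 0 0 0;4 0 0 0 0 0 0"

```text
clock: 12.52
tool_pos: [0.6051, 0.1585, 0.0189]
orientation: [-177.7, -34.0, -92.3]
force: [-15.0, 35.2, 20.8]
opening: 0.04
```

```bash
python3 - <<'E'
from plan import *
from plant import snapshot
import cv2
o=telemetry.get_obs();print(o["joint_pos"],o["tool_pos"],o["orientation"],o["force"],o["opening"])
im=snapshot("top");cv2.imwrite("pics/top10.png",cv2.resize(im[110:250,170:380],None,fx=3.8,fy=3.8,interpolation=cv2.INTER_CUBIC))
E
```

```text
[ 45.69591862  37.02908991 -21.18350718  27.81173157 -59.98757591
 -67.43876662] [0.60513226 0.15846492 0.01890153] [-177.65156794  -33.97228561  -92.30898161] [-14.99831965  35.2059992   20.77584415] 0.039951111970432975
```

View pics/top10.png

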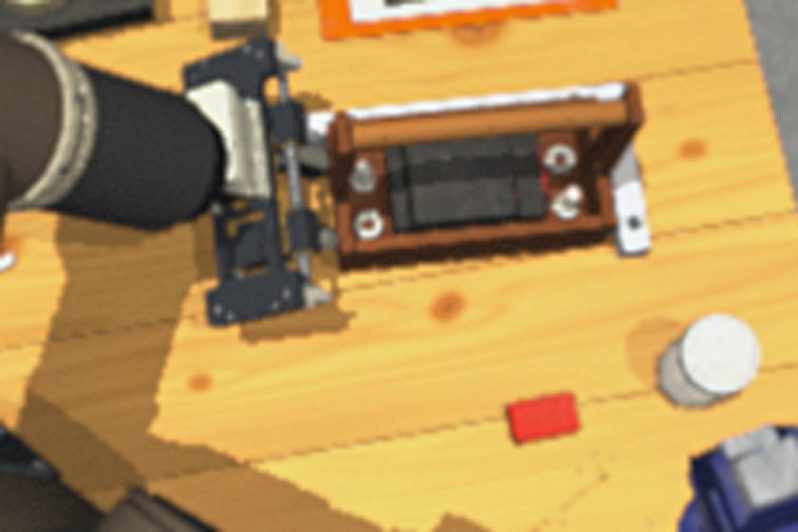

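```bash
python3 - <<'E'
from h import *
f=lambda a,b:((a+.5)/3.8-.5+170,(b+.5)/3.8-.5+110)
pa=[0.03008504,0.64882799];pb=[-0.03315552,-0.03985201]
for nm,q,z in [("baseFL",(342,269),0),("rimFL",(340,252),.07),("rimFR",(612,226),.07),("baseFR",(613,243),0)]:
    p=ray("top",f(*q),z)[0]; print(nm,np.round(p,4),"to stop",round(p[1]-(pb[0]*p[0]+pb[1]),4),"to rail",round(pa[0]*p[1]+pa[1]-p[0],4))
E
python3 - <<'E'
import cv2
im=cv2.imread("pics/top10.png")[60:280,300:680]
cv2.imwrite("pics/top10z.png",cv2.resize(im,None,fx=2,fy=2,interpolation=cv2.INTER_CUBIC))
E
```

```text
baseFL [0.559 0.148 0.   ] to stop 0.2064 to rail 0.0942
rimFL [0.5549 0.1513 0.07  ] to stop 0.2095 to rail 0.0985
rimFR [ 0.5481 -0.0439  0.07  ] to stop 0.0141 to rail 0.0994
baseFR [ 0.5518 -0.0592  0.    ] to stop -0.0011 to rail 0.0952
```

View pics/top10z.png

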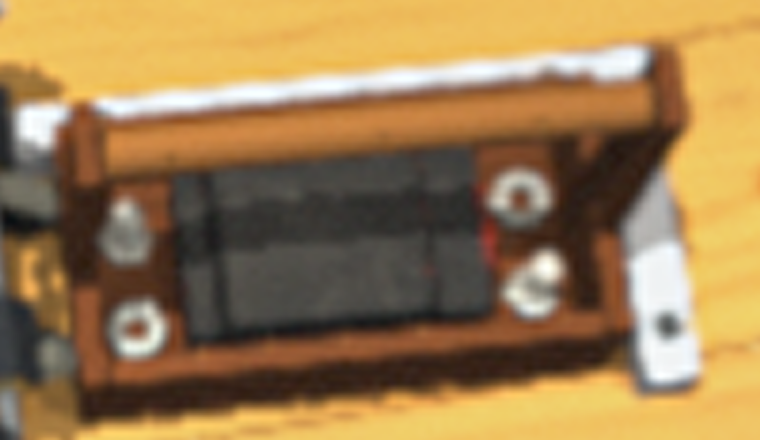

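The rim still reads about 8–10 mm short of the end stop. The 35 N comes partly from the fingers pressing the tote down and into the rail, so I'll unload those directions and then keep pushing.

Emit:
step_arm --plan "4 0.2 0.2 -0.3 0 0 0;4 0.1 0.1 -0.1 0 0 0;4 0 0 0 0 0 0"

```text
clock: 12.82
tool_pos: [0.5989, 0.1498, 0.0208]
orientation: [-178.3, -34.6, -92.3]
force: [-2.1, 10.9, 1.5]
opening: 0.0399
```

Emit:
step_arm --plan "4 0.2 0 0.1 0 0 0;4 0.2 0 0.1 0 0 0;4 0 0 0 0 0 0"

```text
clock: 13.07
tool_pos: [0.6017, 0.1485, 0.021]
orientation: [-178.0, -34.3, -92.3]
force: [5.0, 16.1, -2.5]
opening: 0.0398
```

Emit:
step_arm --plan "4 0.2 0 0.1 0 0 0;4 0 0 0 0 0 0;4 0 0 0 0 0 0"

```text
clock: 13.32
tool_pos: [0.6027, 0.1481, 0.0212]
orientation: [-177.9, -34.1, -92.3]
force: [5.0, 21.9, -3.0]
opening: 0.0403
```

Emit:
step_arm --plan "4 0.2 0 0.1 0 0 0;4 0 0 0 0 0 0;4 0 0 0 0 0 0"

```text
clock: 13.57
tool_pos: [0.6035, 0.1479, 0.0215]
orientation: [-177.7, -33.9, -92.3]
force: [4.6, 27.9, -2.9]
opening: 0.04
```

```bash
python3 - <<'E'
from plan import *
from plant import snapshot
import cv2
o=telemetry.get_obs();print(o["joint_pos"],o["tool_pos"],o["orientation"],o["force"],o["opening"])
im=snapshot("top");cv2.imwrite("pics/top11f.png",im);cv2.imwrite("pics/top11.png",cv2.resize(im[120:190,240:350],None,fx=7,fy=7,interpolation=cv2.INTER_CUBIC))
im=snapshot("scene");cv2.imwrite("pics/scene11.png",cv2.resize(im[150:280,220:380],None,fx=4,fy=4,interpolation=cv2.INTER_CUBIC))
E
```

```text
[ 45.08330925  36.3733783  -22.19412933  28.18025507 -59.51756333
 -67.24944557] [0.6034564  0.14787255 0.0214682 ] [-177.72548606  -33.93901302  -92.29391128] [ 4.58967223 27.92262572 -2.88141003] 0.03997056488436433
```

View pics/top11.png

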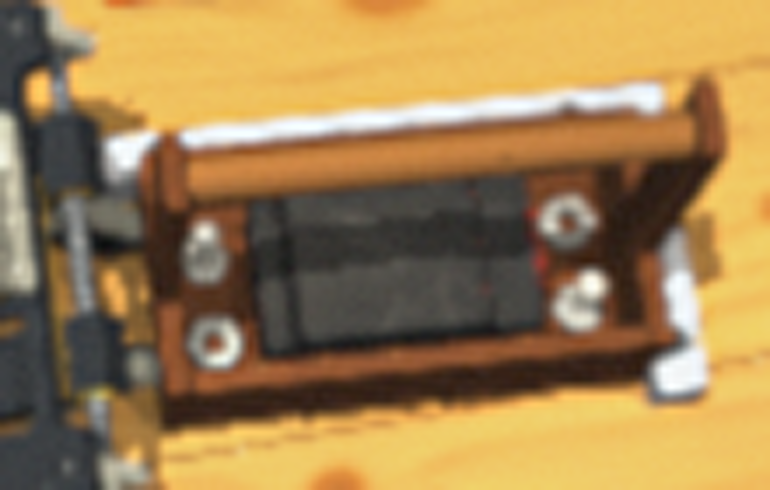

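View pics/scene11.png

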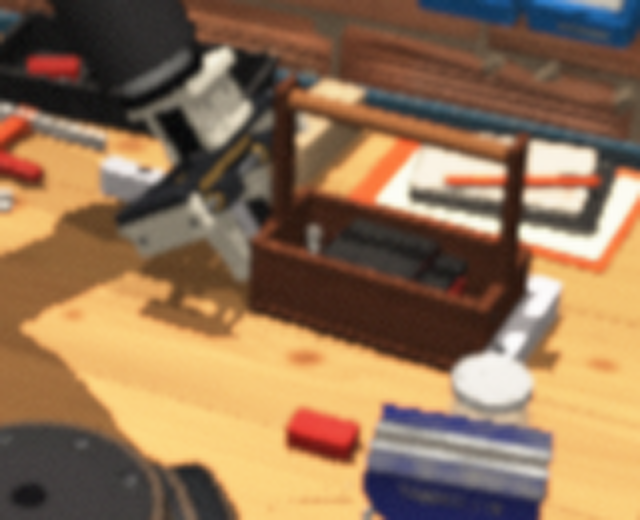

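Position has levelled off at y≈0.148 while the force rises, so the tote is on the end stop. I'll back off and check whether both faces are flush.

Emit:
step_arm --plan "4 -0.5 0 0 0 0 0;4 -0.6 0 -0.6 0 0 0;4 -1 0 -1 0 0 0;4 -1 0 -2 0 0 0;4 -1 0 -3 0 0 0;4 0 0 -4 0 0 0;4 0 0 -4 0 0 0;4 0 0 -4 0 0 0;4 0 0 -4 0 0 0;4 0 0 -4 0 0 0;4 0 0 0 0 0 0"

```text
clock: 14.58
tool_pos: [0.5998, 0.3283, 0.2228]
orientation: [-178.0, -34.5, -92.5]
force: [-0.4, 0.2, 0.9]
opening: 0.0398
```

```bash
python3 - <<'E'
from plan import *
from plant import snapshot
import cv2
o=telemetry.get_obs();print(o["joint_pos"],o["tool_pos"],o["orientation"],o["force"],o["opening"])
im=snapshot("top");cv2.imwrite("pics/top12f.png",im);cv2.imwrite("pics/top12.png",cv2.resize(im[120:190,240:350],None,fx=7,fy=7,interpolation=cv2.INTER_CUBIC))
im=snapshot("scene");cv2.imwrite("pics/scene12f.png",im);cv2.imwrite("pics/scene12.png",cv2.resize(im[165:250,270:370],None,fx=6,fy=6,interpolation=cv2.INTER_CUBIC))
E
```

```text
[ 55.31379493  34.96841927   7.44987515  19.38842865 -91.61155323
 -61.68630693] [0.59976515 0.3282547  0.22284109] [-177.98426217  -34.53782277  -92.46779828] [-0.4474068   0.24455206  0.94751784] 0.0397650224231761
```

View pics/top12.png

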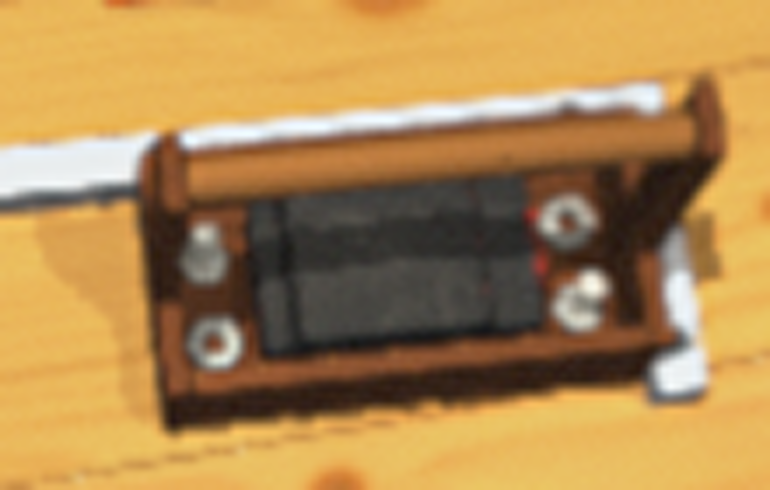

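View pics/scene12.png

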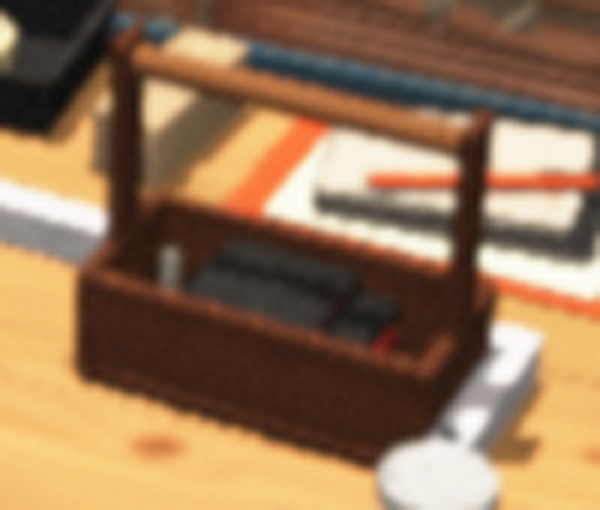

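```bash
cat > chk.py <<'E'
from h import *
import sys
def chk(path):
    im=cv2.imread(path).astype(float); r=im[...,2]; C=cam("top")
    pa=[0.03008504,0.64882799];pb=[-0.03315552,-0.03985201]
    P=[]
    for u in range(268,328):
        v0=172
        col=r[v0:190,u]; 
        # last dark -> bright crossing
        i=np.argmin(col[:12]); 
        for j in range(i,len(col)-1):
            if col[j]<110<=col[j+1]: P.append((u,v0+j+(110-col[j])/(col[j+1]-col[j])));break
    W=ray("top",P,0.0,C)[:,:2]
    for _ in range(3):
        q=np.polyfit(W[:,1],W[:,0],1); e=np.polyval(q,W[:,1])-W[:,0]; W=W[abs(e)<2.5*e.std()]
    print("front base line slope",q[0],"(rail %.4f)"%pa[0],"n",len(W),"std",e.std())
    for y in (.13,.04,-.05): print(" y",y,"depth to rail mm",1e3*(pa[0]*y+pa[1]-np.polyval(q,y)))
    L=[]
    for v in range(150,176):
        row=r[v,250:275]
        for j in range(len(row)-1):
            if row[j]>=120>row[j+1]: L.append((250+j+(row[j]-120)/(row[j]-row[j+1]),v));break
    print(np.round(L,1)[::5].tolist())
chk(sys.argv[1])
E
python3 chk.py pics/top12f.png
python3 - <<'E'
from h import *
f=lambda a,b:((a+.5)/7-.5+240,(b+.5)/7-.5+120)
pa=[0.03008504,0.64882799];pb=[-0.03315552,-0.03985201]
for nm,q,z in [("baseFL",(167,432),0),("rimFL",(165,400),.07),("rimFR",(672,342),.07),("postTopL",(158,145),.19),("postTopR",(718,85),.19)]:
    p=ray("top",f(*q),z)[0]; print(nm,np.round(p,4),"to stop",round(p[1]-(pb[0]*p[0]+pb[1]),4),"to rail",round(pa[0]*p[1]+pa[1]-p[0],4))
E
```

```text
front base line slope 0.029685277410088886 (rail 0.0301) n 60 std 0.0006514246496696764
 y 0.13 depth to rail mm 96.3658930813337
 y 0.04 depth to rail mm 96.32991444824168
 y -0.05 depth to rail mm 96.29393581514967
[[259.4, 150.0], [260.0, 155.0], [260.5, 160.0], [261.2, 165.0], [261.8, 170.0], [262.3, 175.0]]
baseFL [0.5551 0.1376 0.    ] to stop 0.1958 to rail 0.0979
rimFL [0.5513 0.1408 0.07  ] to stop 0.1989 to rail 0.1017
rimFR [ 0.5483 -0.0576  0.07  ] to stop 0.0005 to rail 0.0988
postTopL [0.6124 0.1379 0.19  ] to stop 0.198 to rail 0.0405
postTopR [ 0.6089 -0.0601  0.19  ] to stop -0.0001 to rail 0.0381
```

```bash
sed -e 's/range(268,328)/range(244,302)/; s/v0=172/v0=174/' -e 's/(.13,.04,-.05)/(.2,.11,.02)/' chk.py > chk6.py && python3 chk6.py pics/top6f.png | head -4
python3 - <<'E'
from plan import *
s=go([.46,.30,.27],tool(-135,(1,-1),15))
s=go([.47,.045,.27],tool(178.25,(1,0),10),start=s)
s=go([.52,.045,.022],tool(178.25,(1,0),10),start=s)
E
```

```text
front base line slope 0.028564180167302253 (rail 0.0301) n 58 std 0.0004327510687959486
 y 0.2 depth to rail mm 95.6795422064397
 y 0.11 depth to rail mm 95.54266482149687
 y 0.02 depth to rail mm 95.40578743655404
rows 8 turn/row [-0.06 -3.35  5.69]
  shift cm [ 0.69  1.7  -0.38]
  shift cm [ 0.83  1.62 -0.42]
  shift cm [ 0.96  1.54 -0.47]
  shift cm [ 1.08  1.44 -0.53]
  shift cm [ 1.18  1.32 -0.59]
  shift cm [ 1.27  1.2  -0.66]
  shift cm [ 1.35  1.07 -0.74]
  shift cm [ 1.4   0.94 -0.82]
rows 8 turn/row [-1.29 -0.42  5.94]
  shift cm [ 2.17 -2.26  0.61]
  shift cm [ 1.92 -2.49  0.54]
  shift cm [ 1.66 -2.68  0.47]
  shift cm [ 1.37 -2.85  0.39]
  shift cm [ 1.07 -2.99  0.32]
  shift cm [ 0.76 -3.09  0.24]
  shift cm [ 0.44 -3.16  0.17]
  shift cm [ 0.11 -3.19  0.09]
rows 7 turn/row [0. 0. 0.]
  shift cm [-0.09  0.    3.61]
  shift cm [-0.09  0.    3.61]
  shift cm [-0.09  0.    3.61]
  shift cm [-0.09  0.    3.61]
  shift cm [-0.09  0.    3.61]
  shift cm [-0.09  0.    3.61]
  shift cm [-0.09  0.    3.61]
```

Front-line slope matches the rail and the right end reads flush with the stop. The depth reads within 0.8 mm of its value after the first push. There is plenty of time, so I'll add a light confirming push on the front.

Emit:
step_arm --plan "8.7 0.7 1.7 -0.4 0 -3.4 5.7;8.7 0.8 1.6 -0.4 0 -3.4 5.7;8.7 1 1.5 -0.5 0 -3.4 5.7;8.7 1.1 1.4 -0.5 0 -3.4 5.7;8.7 1.2 1.3 -0.6 0 -3.3 5.7;8.7 1.3 1.2 -0.7 0 -3.3 5.7;8.7 1.4 1.1 -0.7 0 -3.3 5.7;8.7 1.4 0.9 -0.8 0 -3.3 5.7;8.7 0 0 0 0 0 0"

```text
clock: 15.43
tool_pos: [0.4577, 0.2941, 0.2699]
orientation: [-164.7, 0.3, -135.4]
force: [0.3, -0.9, -0.3]
opening: 0.0865
```

```bash
python3 - <<'E'
from plan import *
o=telemetry.get_obs();print(o["joint_pos"],o["tool_pos"],o["orientation"],o["force"],o["opening"])
s=go([.48,.045,.27],tool(178.25,(1,0),10))
E
```

```text
[  63.67152688    5.71973673  -21.08716188   15.66207464  -68.71167861
 -115.49255811] [0.45770769 0.29414005 0.26992679] [-164.68857377    0.34594703 -135.35154226] [ 0.34525313 -0.94413817 -0.33832393] 0.08647802906240873
rows 8 turn/row [-1.32 -0.37  5.89]
  shift cm [ 1.99 -2.33  0.62]
  shift cm [ 1.74 -2.54  0.56]
  shift cm [ 1.48 -2.71  0.49]
  shift cm [ 1.19 -2.86  0.41]
  shift cm [ 0.9  -2.98  0.34]
  shift cm [ 0.59 -3.06  0.26]
  shift cm [ 0.27 -3.11  0.19]
  shift cm [-0.05 -3.12  0.12]
```

Emit:
step_arm --plan "8.7 2 -2.3 0.6 -1.3 -0.4 5.9;8.7 1.7 -2.5 0.6 -1.3 -0.4 5.9;8.7 1.5 -2.7 0.5 -1.3 -0.4 5.9;8.7 1.2 -2.9 0.4 -1.3 -0.4 5.9;8.7 0.9 -3 0.3 -1.3 -0.4 5.9;8.7 0.6 -3.1 0.3 -1.3 -0.4 5.9;8.7 0.3 -3.1 0.2 -1.3 -0.4 5.9;8.7 0 -3.1 0.1 -1.3 -0.4 5.9;8.7 0 0 0 0 0 0"

```text
clock: 16.18
tool_pos: [0.4816, 0.0432, 0.2686]
orientation: [179.9, 10.0, 178.0]
force: [-0.9, 0.2, 0.6]
opening: 0.0871
```

```bash
python3 - <<'E'
from plan import *
o=telemetry.get_obs();print(o["joint_pos"],o["tool_pos"],o["orientation"],o["force"],o["opening"])
s=go([.515,.045,.022],tool(178.25,(1,0),10),n=8)
E
```

```text
[  33.23347654   -6.13569575  -28.47856745    6.56363192  -59.62092763
 -128.16792515] [0.4815944  0.04317863 0.26864361] [179.92000201   9.95266676 177.98274788] [-0.92620729  0.22195478  0.58737926] 0.08712677111903168
rows 8 turn/row [-0.03 -0.01 -0.03]
  shift cm [0.12 0.03 3.11]
  shift cm [0.12 0.03 3.11]
  shift cm [0.12 0.03 3.11]
  shift cm [0.12 0.03 3.11]
  shift cm [0.12 0.03 3.11]
  shift cm [0.12 0.02 3.11]
  shift cm [0.12 0.02 3.11]
  shift cm [0.12 0.02 3.11]
```

Emit:
step_arm --plan "8.7 0.1 0 3.1 0 0 0;8.7 0.1 0 3.1 0 0 0;8.7 0.1 0 3.1 0 0 0;8.7 0.1 0 3.1 0 0 0;8.7 0.1 0 3.1 0 0 0;8.7 0.1 0 3.1 0 0 0;8.7 0.1 0 3.1 0 0 0;8.7 0.2 0 3 0 0 0;8.7 0 0 0 0 0 0"

```text
clock: 16.93
tool_pos: [0.5133, 0.0447, 0.019]
orientation: [-179.7, 9.5, 178.6]
force: [-0.7, -0.5, -0.7]
opening: 0.0872
```

Emit:
step_arm --plan "8.7 -0.4 0 0.1 0 0 0;8.7 -0.4 0 0.1 0 0 0;8.7 -0.4 0 0 0 0 0;8.7 -0.4 0 0.1 0 0 0;8.7 0 0 0 0 0 0"

```text
clock: 17.35
tool_pos: [0.5362, 0.0486, 0.0269]
orientation: [179.9, 10.3, 178.6]
force: [0.6, 0.4, 0.9]
opening: 0.0866
```

Emit:
step_arm --plan "8.7 -0.2 0 0.2 0 0 0;8.7 0 0 0 0 0 0;8.7 0 0 0 0 0 0"

```text
clock: 17.6
tool_pos: [0.5365, 0.0477, 0.0237]
orientation: [180.0, 10.1, 178.6]
force: [-0.2, -0.2, -1.5]
opening: 0.0873
```

Emit:
step_arm --plan "8.7 -0.2 0 0.1 0 0 0;8.7 0 0 0 0 0 0;8.7 0 0 0 0 0 0"

```text
clock: 17.85
tool_pos: [0.5387, 0.0477, 0.0228]
orientation: [180.0, 10.1, 178.6]
force: [-0.1, 1.0, -0.5]
opening: 0.0871
```

Emit:
step_arm --plan "8.7 -0.2 0 0 0 0 0;8.7 0 0 0 0 0 0;8.7 0 0 0 0 0 0"

```text
clock: 18.1
tool_pos: [0.5398, 0.0473, 0.0228]
orientation: [-180.0, 10.0, 178.6]
force: [-4.1, 2.3, 0.8]
opening: 0.0871
```

Emit:
step_arm --plan "8.7 -0.2 0 0 0 0 0;8.7 0 0 0 0 0 0;8.7 0 0 0 0 0 0"

```text
clock: 18.35
tool_pos: [0.5405, 0.0472, 0.0228]
orientation: [-180.0, 9.9, 178.6]
force: [-12.9, 8.2, 6.5]
opening: 0.0868
```

Emit:
step_arm --plan "8.7 -0.2 0 0 0 0 0;8.7 0 0 0 0 0 0;8.7 0 0 0 0 0 0"

```text
clock: 18.6
tool_pos: [0.5406, 0.047, 0.0227]
orientation: [-179.9, 9.8, 178.6]
force: [-23.6, 14.7, 12.2]
opening: 0.087
```

It stalled at x≈0.5406 (predicted flush 0.5405), with the side load pushing the tote towards the stop. I'll withdraw and verify.

Emit:
step_arm --plan "8.7 0.5 0 0 0 0 0;8.7 1 0 0 0 0 0;8.7 2 0 -0.3 0 0 0;8.7 0 0 -3 0 0 0;8.7 0 0 -3.5 0 0 0;8.7 0 0 -3.5 0 0 0;8.7 0 0 -3.5 0 0 0;8.7 0 0 -3.5 0 0 0;8.7 0 0 -3.5 0 0 0;8.7 0 0 -3 0 0 0;8.7 0 0 -3 0 0 0;8.7 0 0 0 0 0 0"

```text
clock: 19.6
tool_pos: [0.4653, 0.0503, 0.2884]
orientation: [179.7, 10.6, 178.7]
force: [0.9, 1.5, 0.0]
opening: 0.0865
```

```bash
python3 - <<'E'
from plan import *
o=telemetry.get_obs();print(o["joint_pos"],o["tool_pos"],o["orientation"],o["force"],o["opening"])
s=go([.46,.32,.30],tool(178.25,(1,0),10),n=9)
E
```

```text
[  35.75020321   -9.03006663  -28.56177739    6.99032366  -61.96997397
 -129.89830024] [0.46526419 0.05032943 0.28839587] [179.72696154  10.62730766 178.65599028] [0.8666127  1.50635543 0.02188614] 0.08647843295057484
rows 9 turn/row [0.   0.07 0.05]
  shift cm [ 0.1   2.99 -0.14]
  shift cm [ 0.11  2.99 -0.14]
  shift cm [ 0.11  2.99 -0.14]
  shift cm [ 0.11  2.99 -0.14]
  shift cm [ 0.11  2.99 -0.14]
  shift cm [ 0.12  2.99 -0.14]
  shift cm [ 0.12  2.99 -0.14]
  shift cm [ 0.12  2.99 -0.14]
  shift cm [ 0.12  2.99 -0.14]
```

Moving aside so the cameras have a clear view.

Emit:
step_arm --plan "8.7 0.1 3 -0.1 0 0 0;8.7 0.1 3 -0.1 0 0 0;8.7 0.1 3 -0.1 0 0 0;8.7 0.1 3 -0.1 0 0 0;8.7 0.1 3 -0.1 0 0 0;8.7 0.1 3 -0.1 0 0 0;8.7 0.1 3 -0.1 0 0 0;8.7 0.1 3 -0.1 0 0 0;8.7 0.1 3 -0.1 0 0 0;8.7 0 0 0 0 0 0;8.7 0 0 0 0 0 0"

```text
clock: 20.52
tool_pos: [0.459, 0.3209, 0.2881]
orientation: [-179.9, 10.1, 178.8]
force: [0.1, -0.5, 1.5]
opening: 0.087
```

```bash
python3 - <<'E'
from plan import *
from plant import snapshot
import cv2, numpy as np
o=telemetry.get_obs();print(o["joint_pos"],o["tool_pos"],o["force"])
im=snapshot("top");cv2.imwrite("pics/top13f.png",im)
a=cv2.imread("pics/top0.png")
cv2.imwrite("pics/top13.png",cv2.resize(im[110:300,130:400],None,fx=2.9,fy=2.9,interpolation=cv2.INTER_CUBIC))
# red eraser centroid and jar
for p in (a,im):
    h=cv2.cvtColor(p,cv2.COLOR_BGR2HSV); m=((h[...,0]<6)|(h[...,0]>174))&(h[...,1]>170)&(h[...,2]>110); m[:205]=0;m[:,:290]=0;m[240:]=0;m[:,335:]=0
    ys,xs=np.nonzero(m); print("eraser",xs.mean(),ys.mean(),len(xs))
E
python3 chk.py pics/top13f.png
```

```text
[  61.2000951     2.7391499   -18.79672596    9.92977206  -64.16380209
 -156.44586   ] [0.45897952 0.32092587 0.28806233] [ 0.0798774  -0.49808003  1.53955875]
eraser 312.44025157232704 219.55974842767296 159
eraser 312.462962962963 219.53086419753086 162
front base line slope 0.029663754068705334 (rail 0.0301) n 60 std 0.0005945759918750444
 y 0.13 depth to rail mm 95.86686135751621
 y 0.04 depth to rail mm 95.8289456236996
 y -0.05 depth to rail mm 95.79102988988308
[[259.5, 150.0], [260.1, 155.0], [260.5, 160.0], [261.3, 165.0], [261.8, 170.0], [262.4, 175.0]]
```

View pics/top13.png

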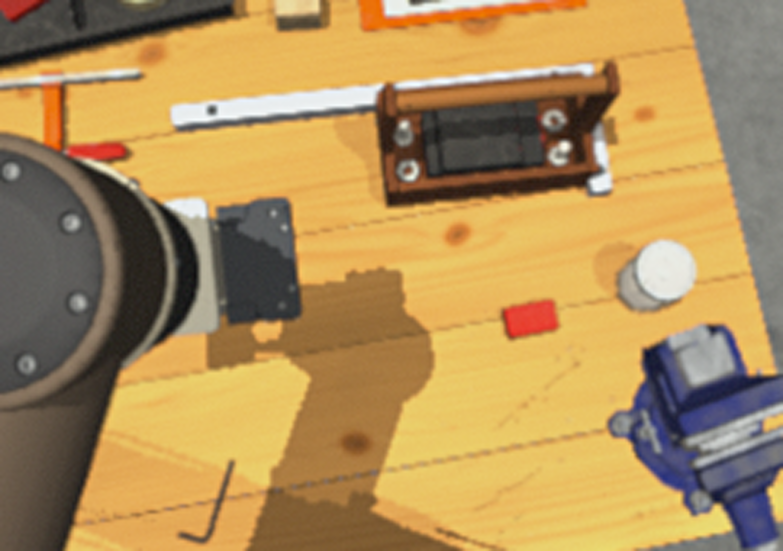

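The tote stands square in the corner at (380–600, 80–205). The eraser centroid is unchanged at (312.5,219.5), and the jar and hex key haven't moved. I'm handing in.

```bash
python3 -c "
from plant import workorder
print(workorder.close_job())"
```

```text
the job is handed in; nothing more can be done
None
```

The tote is in the corner of the fence, flush against the rail and the end stop as far as I can measure, and the job is handed in at about 20.6 s of the 64 s allowed. I pushed it with both open fingers low on the front board to the rail. Then I slid it along the rail to the end stop with two fingers low on its left end, and gave the front a light confirming push.

**Rail side:** The tote's front edge runs parallel to the rail (slope 0.0297 against 0.0301). The confirming push stalled at x = 0.5406 m, where 0.5405 m was predicted for a flush fit.

**End stop:** The tool stalled at y = 0.148 m, where 0.147 m was predicted, with the force rising. The tote's upper right edge reads about 0.5 mm from the stop.

**Bystanders:** The eraser has not moved, and the jar and hex key look unchanged. The arm hid the tape measure in the last picture, but I never went near it. The arm ended well clear of everything.

**Checks that disagreed:**
- **Depth reading:** The front base edge reads about 96 mm from the rail instead of 100 mm. It read 95.5 mm just after the first hard press on the rail, so I took this as an image bias rather than a misfit.
- **Scene camera:** Its first view made the tote about 10 mm too short and yawed about 2° more than the top view did. I trusted the top camera and contact.
- **Jam near the end:** The slide briefly stuck about 9 mm short of the stop at about 35 N, because the fingers were pressing the tote down and into the rail. I eased that load and it then slid home.

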